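# Pack out the instrument neck in its carving jig

### The job

The neck blank is fixed in the carving jig with a narrow gap between it and the dark wooden fence. Take the narrower of the two white packing blocks with blue tails, push it bevelled white nose first, flat on the bench, into the gap until it is fully home against the steel stop, then swing the red turn-button fully shut behind it and let go. Leave the other things on the bench where they are, and do not knock the neck hard.

Things in the scene. Friction and masses are not known exactly. Their poses are not given: they have to be found in the camera images.
- packer_center (a point): the narrow packing block: 78 mm long, 20 mm wide, 24 mm tall, about 50 g, lying flat on the bench; white plastic with a blue tail (the last 18 mm). This point is its centre, 12 mm above the bench. x points along its length to the nose, y across its width, z up
- packer_nose (a point): middle of the packing block's nose end face, 39 mm from its centre, 12 mm above its underside; the nose's vertical edges are bevelled about 3 mm wide over 6 mm length. Axes as packer_center
- jig: the carving jig, fixed to the bench. Origin on the bench (z = 0) at the centre of the gap's mouth; x points straight into the gap, y towards the dark fence. The gap is 22.5 mm wide, its floor is the bench, its walls (fence on +y, 24 mm thick; neck on -y) are 34 mm tall. Flared lips widen the mouth to about 32 mm from x = 0 back to x = -9 mm
- gap_stop (a point): the centre of the dark steel stop's face that ends the gap, 62 mm in from the mouth (jig x = 62 mm), 15 mm above the bench. A block that is home touches it and sticks 16 mm out of the mouth (its tail end at jig x = -16 mm). Axes as the jig
- strap (a point): the centre of the steel strap that bridges the gap (jig x = 25 to 45 mm), underside 34 mm and bolt heads 42 mm above the bench, so that a block can only enter by the mouth. Axes as the jig
- neck: the pale wooden neck blank with a scroll, fixed in the jig, same origin and axes as the jig: it fills x = 0 to 145 mm, y = -41 to -11 mm, 34 mm tall, then a narrower part and the scroll (44 mm tall) to x = 247 mm
- button (a joint): angle of the red turn-button about its upright pivot: 0 = fully shut (hard stop; the arm lies along the jig's -y, across the gap's axis, 2 mm behind the tail of a block that is home), 1.57 = the arm points along the jig's -x, away from the gap; up to 2.2 = swung farther out to the jig's +y side. It stays where it is left; about 2 N at the knob turns it
- button_pivot (a point): the turn-button's pivot axis, at jig x = -25 mm, y = +50 mm (this point is 40 mm above the bench). The arm is 70 mm long, 14 mm wide, from 6 to 26 mm above the bench
- button_knob (a point): centre of the round wooden knob that stands on the turn-button's arm, 62 mm from the pivot: 12 mm diameter, from 26 to 50 mm above the bench (this point is at 38 mm). With the button shut it lies at jig x = -25 mm, y = -12 mm
- wide_packer: a second, wider packing block in the same white and blue (78 x 34 x 24 mm) that does not fit the gap; origin under its centre. Leave it where it is
- glue: closed white bottle with orange cap, 54 mm diameter, 130 mm tall; origin under its centre. Bystander
- varnish: closed amber jar, 60 mm diameter, 75 mm tall; origin under its centre. Bystander
- mallet: small hammer lying on the bench, 240 mm long. Bystander
- brush: brush lying on the bench, 180 mm long. Bystander
- plane: small brass finger plane, 85 x 32 mm, 38 mm tall. Bystander
- cork_block: cork sanding block, 90 x 55 x 35 mm. Bystander
Mind the look-alikes: they are no part of the job. What is shaped like the part that bears packer_center but orange or yellow is not meant.

How it is judged:
By the outcome, as a careful person would: the job done as asked, in the order asked, and still so for the second after the job is handed in, with the robot touching nothing.
It also fails if it takes over 64 s, if anything falls off the work surface, if the arm or the gripper's body presses on something with over 40 N, if the wrist force passes 120 N, or if a joint passes its speed limit or range.

### The arm

A 6-joint arm with a two-finger parallel gripper is mounted at the origin on the work surface. World frame = base frame: x ahead of the robot, y to its left, z up, the work surface at z = 0. Lengths are in m, angles in rad, forces in N, time in s.
With the tool pointing down it reaches from about 0.35 to 0.975 m from the base axis. Payload 4.9 kg.
Tool frame: the origin (TCP) lies at the very end of the fingers, on their centre line; the grasp point (between the pads) lies 19 mm behind it; x points along the fingers, z is the direction in which the jaws open and shut, and the axes are right-handed (so a half turn about x gives the same grasp; the last joint's range is limited). The gripper opens to 85 mm and grips with 20 to 120 N. Pads are 22 mm wide; open, the fingers measure 114 mm over their backs; the gripper's body (76 mm by 85 mm) begins 54 mm behind the grasp point. The pads swing forward as they close: fully open they stand 13 mm farther back than shut.
Start: joints at [-1.41, 0.053, 1.613, -0, 1.476, -0.119], TCP at [0.173, -0.601, 0.195] pointing down, gripper open.
Joint ranges: [-3.01, 3.01], [-1.01, 2.22], [0.06, 2.58], [-1.02, 4.17], [0.09, 2.62], [-3.14, 3.14]. Speed limits (rad/s): [2.57, 2.57, 3.14, 3.14, 3.14, 3.14].

### API

Orientations are given as a unit quaternion [w, x, y, z].
In Python, from plant import manip, vision, job gives the robot as it stands.
- The arm moves only by the tool servo_tool, never from a script. Its arguments are lists of equal length, an entry for each row: "twist": the turn, a rotation vector about the world's x, y, z in rad, a list of three; "xyz": the shift along the world's x, y, z in cm, a list of three; "fingers": the opening, from 0 (shut) to 1 (fully open). In form: {"twist": [[wx, wy, wz], ...], "xyz": [[x, y, z], ...], "fingers": [fingers, ...]}. A call has 1 to 8 rows; each row shifts and turns the commanded pose from where the row before left it; what a row does not reach is not made up. A row lasts 1/8 s, in which the tool goes at most 62.5 mm and 10.7 degrees, less where a joint would pass 70% of its speed; a pose out of reach is approached as far as the arm can. A call with a gripper value outside its range is refused whole. The fingers move at their own pace and stop on an object; the grip force is fixed at half the most. Time passes only in rows, so rows that do not move let the fingers close. It gives the time, the measured TCP pose, the force and the opening at its end, in the units of the state.
- manip.state(): the state, without advancing time (a new reading comes with each control period).
- vision.grab_frame(name): name is "scene" or "top"; returns the picture (384x512x3 uint8, red, green, blue); there is no depth.
- vision.get_calibration(name): a dict with "camera_matrix" (3x3 intrinsics, pixels), "origin" and "orientation" of the camera in the world. Camera axes: x right, y up, looking along -z (the intrinsics and any distortion apply to the point x, -y, -z); pixel columns grow to the right and rows downward; lengths in m; the calibration is good to about 2 mm. A picture is of the moment at which its call begins. get_calibration takes no time and is no camera call.
- job.job_done(): hands the job in, once; it reports no verdict.
Trained networks look in the newest picture that a camera, given by its name, has taken for a name from the list of things; names that differ only in an ending like _2 or _b are one class to them, and where a whole thing is asked for, a point or a joint stands for the part that bears it (a point fixed in the world has none). Each returns a list of dicts, best first, with "score" (0 to 1); they miss things now and then, are a little off and sometimes report something else, mostly with a low value. They report only what shows in the picture. A call takes as long as a camera call. They do not tell look-alikes from the thing itself.
- vision.spot_in(camera, label): "extent" ([centre column, centre row, width, height] in pixels, round what is visible of it).
The state is a dict: "time": time; "joint_pos": joint angles; "joint_vel": joint speeds; "joint_efforts": joint torques, N m; "tool_pos": TCP position; "tool_rot": TCP orientation; "contact_force": force on the tool from outside, world axes, zero at the start; "ft_torque": the same for the moment, N m; "gripper_width": opening from 0.0 (shut) to 1.0 (fully open).
Only numpy, scipy, OpenCV 4.12 (cv2) and the standard library are available. Lean on these libraries where they do the work, as an engineer would, in place of code of your own. Each camera call takes 0.05 s, during which the arm holds its last target.

## Working session

There is one attempt and no reset: what is moved stays moved. The work goes in short steps, Python scripts to look and compute and a tool call to move; the robot and the scene stay as the last step left them, time stands still between calls to the robot, and variables do not carry over. Pictures are saved under pics/ and viewed, and the job is handed in when it is done.

Besides the shell and the picture viewer there is one more tool, called after "Request:" as a command line: name --argument value ..., lists and objects as JSON in quotes. servo_tool: Moves the arm, as the interface text tells. Its arguments: {"type":"object","properties":{"twist":{"type":"array","items":{"type":"array","items":{"type":"number"}}},"xyz":{"type":"array","items":{"type":"array","items":{"type":"number"}}},"fingers":{"type":"array","items":{"type":"number"}}},"required":["twist","xyz","fingers"]}

```bash
mkdir -p pics; python3 - <<'E'
from plant import manip, vision, job
import cv2,json
for n in("scene","top"):
    im=vision.grab_frame(n); cv2.imwrite(f"pics/{n}0.png",cv2.resize(im[:,:,::-1],(800,600),interpolation=cv2.INTER_CUBIC))
    cv2.imwrite(f"pics/raw_{n}0.png",im[:,:,::-1])
    c=vision.get_calibration(n); print(n,c)
s=manip.state(); print(s)
for n in("scene","top"):
    for l in("packer_center","wide_packer","button_knob","button","neck","jig"):
        try: print(n,l,[(d['score'],d['extent']) for d in vision.spot_in(n,l)][:3])
        except Exception as e: print(l,e)
E
```

```text
scene {'camera_matrix': array([[378.3049287 ,   0.        , 259.59890752],
       [  0.        , 378.3049287 , 194.81147845],
       [  0.        ,   0.        ,   1.        ]]), 'origin': array([1.30020803, 0.36832417, 1.20742722]), 'orientation': array([0.48159784, 0.15742531, 0.26713199, 0.81970806])}
top {'camera_matrix': array([[451.99351847,   0.        , 257.41644825],
       [  0.        , 451.99351847, 192.14485837],
       [  0.        ,   0.        ,   1.        ]]), 'origin': array([ 0.36618799, -0.02652606,  1.47378373]), 'orientation': array([-0.70008475, -0.05349351,  0.04300137,  0.71075359])}
{'time': 0.1, 'joint_pos': array([-1.40998774e+00,  5.32967740e-02,  1.61417590e+00,  2.21147614e-05,
        1.47601071e+00, -1.18998077e-01]), 'joint_vel': array([-0.00051596, -0.00031   , -0.00298845, -0.00040866, -0.00110638,
        0.00022887]), 'joint_efforts': array([-4.50426396e-04, -3.94904280e+01, -3.71366251e+01, -1.53538322e-04,
        3.90063127e-03,  2.63559691e-06]), 'tool_pos': array([ 0.17251076, -0.60005147,  0.19337088]), 'tool_rot': array([ 0.56436066,  0.4
[... 299 characters left out ...]
), (0.5, [220.4, 156.7, 17.3, 13.4])]
scene wide_packer [(0.77, [203.9, 193.6, 17.2, 18.8])]
scene button_knob []
scene button [(0.5, [170.6, 188.8, 17.0, 41.3]), (0.42, [269.2, 190.4, 12.7, 19.2])]
scene neck [(0.75, [295.0, 232.9, 59.0, 38.7])]
scene jig [(0.87, [292.9, 215.4, 58.1, 67.8])]
top packer_center [(0.65, [287.1, 170.8, 12.6, 25.7]), (0.56, [323.7, 212.6, 12.2, 24.9]), (0.56, [315.4, 249.8, 28.5, 3.7])]
top wide_packer [(0.67, [227.8, 131.7, 13.3, 24.5]), (0.58, [332.9, 172.1, 12.7, 26.9])]
top button_knob [(0.56, [264.2, 208.6, 19.6, 15.3])]
top button [(0.59, [263.4, 212.0, 19.1, 18.6])]
top neck [(0.9, [217.2, 176.7, 77.5, 22.6])]
top jig [(0.77, [224.8, 190.3, 102.8, 49.4])]
```

View pics/scene0.png

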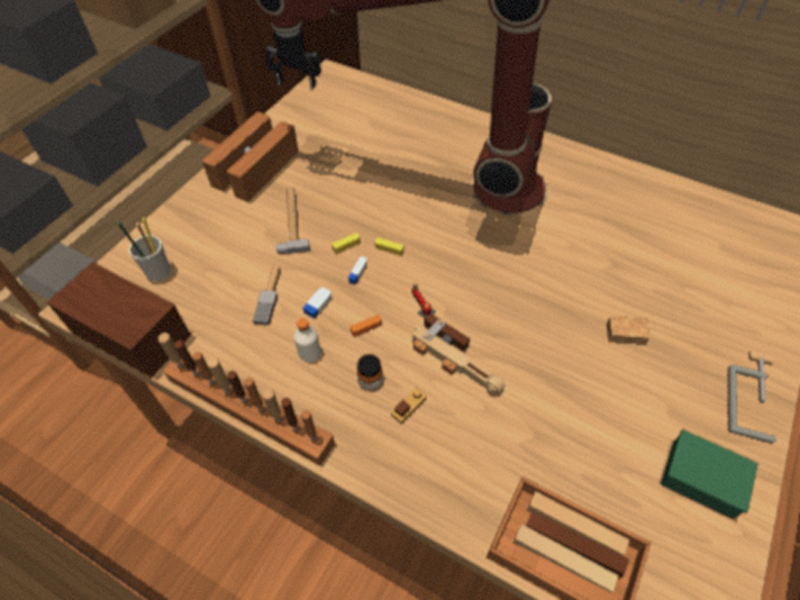

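View pics/top0.png

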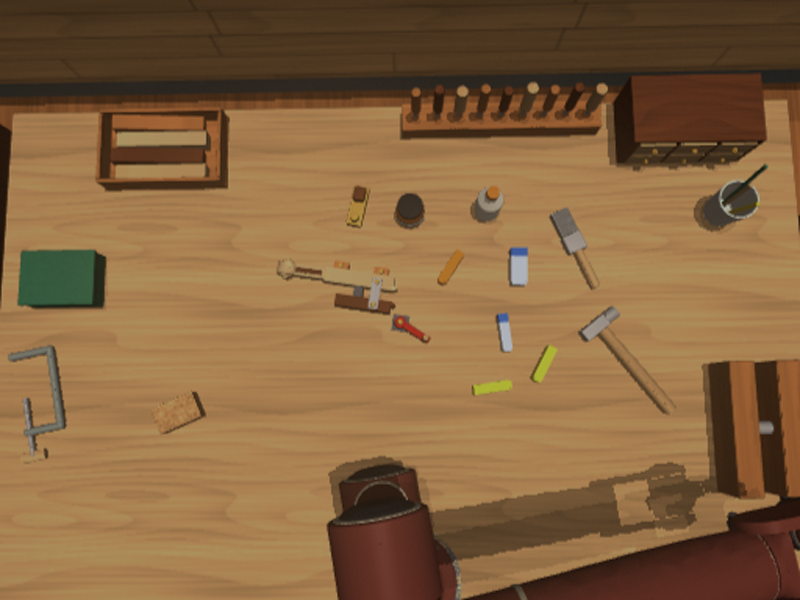

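```bash
python3 - <<'E'
import cv2
im=cv2.imread("pics/raw_top0.png")[120:280,160:360]
cv2.imwrite("pics/top0z.png",cv2.resize(im,(800,640)[:2] and (750,600),interpolation=cv2.INTER_CUBIC))
im=cv2.imread("pics/raw_scene0.png")[130:270,160:340]
cv2.imwrite("pics/scene0z.png",cv2.resize(im,(771,600),interpolation=cv2.INTER_CUBIC))
E
```

```text
(no output)
```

View pics/top0z.png

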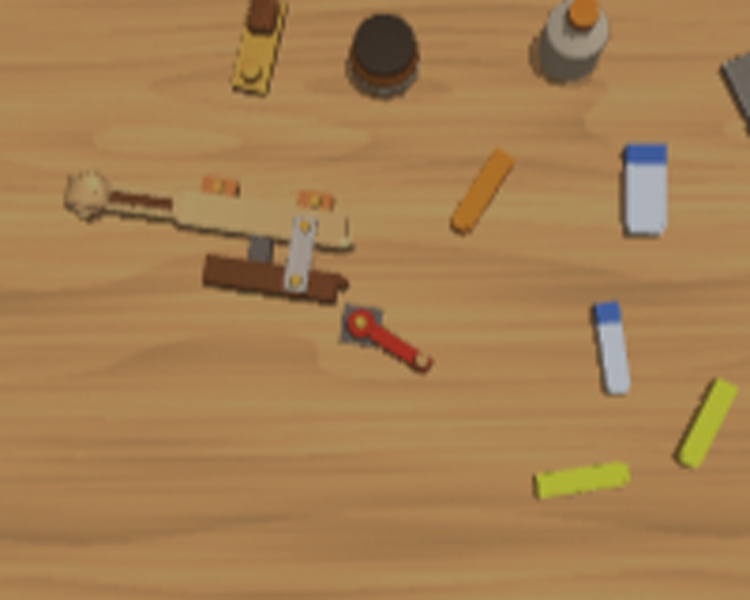

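View pics/scene0z.png

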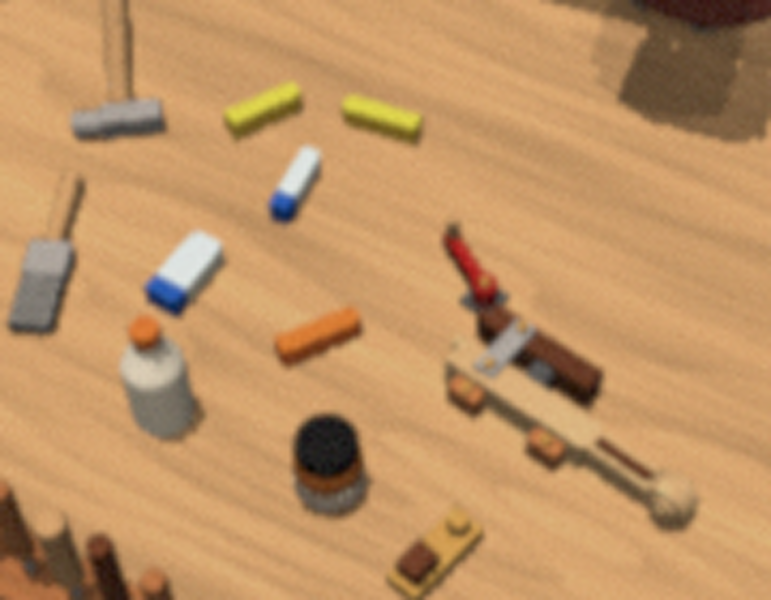

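```bash
python3 - <<'E'
import cv2
def crop(n,x0,y0,w,h,k,o):
    im=cv2.imread(f"pics/raw_{n}0.png")[y0:y0+h,x0:x0+w]
    im=cv2.resize(im,(w*k,h*k),interpolation=cv2.INTER_NEAREST)
    for i in range(0,w,10): cv2.putText(im,str(x0+i),(i*k,10),0,.35,(255,255,255),1); cv2.line(im,(i*k,12),(i*k,18),(255,255,255),1)
    for i in range(0,h,10): cv2.putText(im,str(y0+i),(0,i*k+4),0,.35,(255,255,255),1); cv2.line(im,(24,i*k),(30,i*k),(255,255,255),1)
    cv2.imwrite(o,im)
crop("top",206,160,72,60,10,"pics/jt.png")
crop("scene",255,175,72,60,10,"pics/js.png")
E
```

```text
(no output)
```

View pics/jt.png

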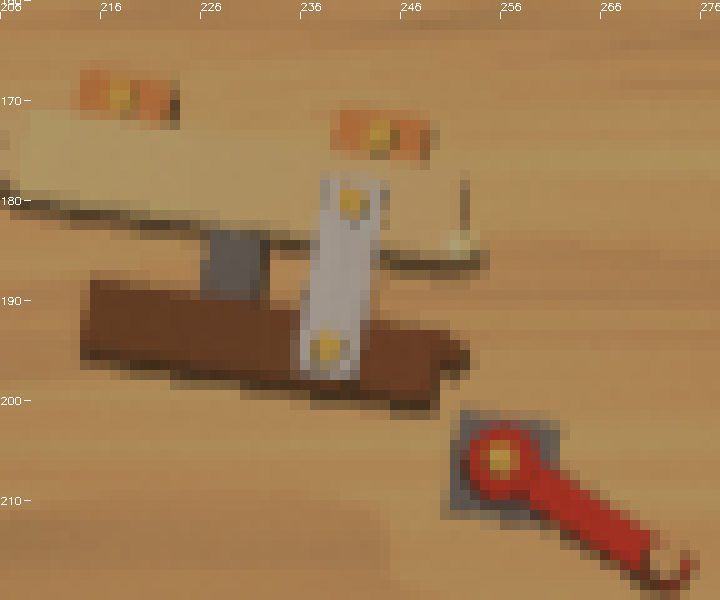

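View pics/js.png

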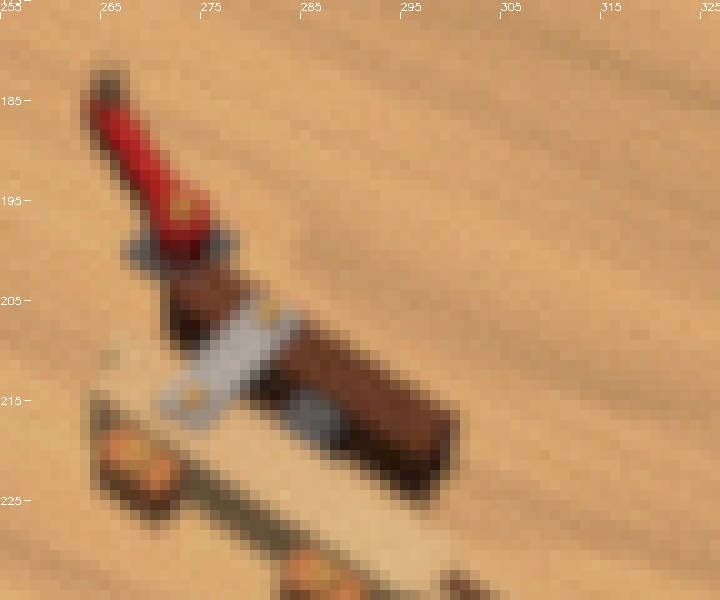

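```bash
cat > h.py <<'E'
import numpy as np, cv2
from scipy.spatial.transform import Rotation as R
from scipy.optimize import least_squares, minimize
from plant import manip, vision
CAL={n:vision.get_calibration(n) for n in("scene","top")}
def proj(n,P):
    c=CAL[n]; q=c['orientation']; M=R.from_quat([q[1],q[2],q[3],q[0]]).as_matrix()
    p=(np.atleast_2d(P)-c['origin'])@M; K=c['camera_matrix']
    return np.c_[K[0,0]*p[:,0]/-p[:,2]+K[0,2], K[1,1]*-p[:,1]/-p[:,2]+K[1,2]]
def unproj(n,u,v,z):
    c=CAL[n]; q=c['orientation']; M=R.from_quat([q[1],q[2],q[3],q[0]]).as_matrix(); K=c['camera_matrix']
    d=M@np.array([(u-K[0,2])/K[0,0],-(v-K[1,2])/K[1,1],-1]); o=c['origin']
    return o+d*(z-o[2])/d[2]
def cover(n,pts,x0,y0,w,h,s=8):
    hull=cv2.convexHull(((proj(n,pts)-[x0,y0]+.5)*s).astype(np.float32)).reshape(-1,2)
    m=np.zeros((h*s,w*s),np.uint8); cv2.fillConvexPoly(m,np.round((hull-.5)*16).astype(int),255,shift=4)
    return cv2.resize(m,(w,h),interpolation=cv2.INTER_AREA)/255.
def block(x,y,th,z0=0,L=.078,W=.020,H=.024):
    c,s=np.cos(th),np.sin(th); P=[]
    a,b=L/2,W/2
    for lx,ly in [(-a,-b),(-a,b),(a-.006,b),(a,b-.003),(a,-b+.003),(a-.006,-b)]:
        for z in(0,H): P.append([x+c*lx-s*ly,y+s*lx+c*ly,z0+z])
    return np.array(P)
def whiteblue(im):  # soft membership: block is blue>=red, wood is red>>blue
    f=im.astype(float); return np.clip((f[...,2]-f[...,0]*.55)/(f[...,0]*.25+1),0,1) if 0 else np.clip(((f[...,2]/(f[...,0]+1))-.62)/.3,0,1)
def fitblock(n,im,g,z0=0,r=20):
    u,v=proj(n,[[g[0],g[1],z0+.012]])[0]; x0,y0=int(u)-r,int(v)-r
    m=whiteblue(im)[y0:y0+2*r,x0:x0+2*r]
    f=lambda p:((cover(n,block(*p,z0=z0),x0,y0,2*r,2*r)-m)**2).sum()
    best=None
    for k in range(3):
        b=minimize(f,g,method='Nelder-Mead',options=dict(initial_simplex=[g,[g[0]+.004,g[1],g[2]],[g[0],g[1]+.004,g[2]],[g[0],g[1],g[2]+.1]],xatol=1e-5,fatol=1e-4)); g=b.x
    return b.x,b.fun
E
python3 - <<'E'
from h import *
for n,uv,nose in(("top",(323,212.6),None),("scene",(229,171),None)):
    im=cv2.imread(f"pics/raw_{n}0.png")[:,:,::-1]
    p=unproj(n,*uv,.012); print(n,p)
    if n=="top":
        a=unproj(n,321.5,203.5,.024);b=unproj(n,325,224,.024)
        th=np.arctan2(*(b-a)[1::-1]); print(th)
    print(fitblock(n,im,[p[0],p[1],th]))
J=lambda X,Y:(206+X/10-.5,160+Y/10-.5)
S=lambda X,Y:(255+X/10-.5,175+Y/10-.5)
# (cam,uv,axis,value,z)
F=[("top",J(X,Y),1,.01125,.034) for X,Y in[(100,280),(200,293),(290,306),(400,322)]]
F+=[("top",J(X,Y),1,-.01125,.034) for X,Y in[(130,212),(200,221),(300,236),(450,258)]]
F+=[("top",J(439,375),0,0,.034),("top",J(462,210),0,0,.034)]
F+=[("top",J(311,280),0,.045,.037),("top",J(371,280),0,.025,.037)]
F+=[("top",J(500,462),0,-.025,.027),("top",J(500,462),1,.05,.027)]
G=[("scene",S(X,Y),1,.01125,.034) for X,Y in[(285,358),(340,390),(430,438)]]
G+=[("scene",S(X,Y),1,.03525,.034) for X,Y in[(320,325),(400,372),(450,402)]]
G+=[("scene",S(183,213),0,-.025,.027),("scene",S(183,213),1,.05,.027)]
def res(p,F):
    c,s=np.cos(p[2]),np.sin(p[2]);o=[]
    for n,uv,ax,val,z in F:
        q=unproj(n,*uv,z)[:2]-p[:2]; l=[c*q[0]+s*q[1],-s*q[0]+c*q[1]]; o.append(l[ax]-val)
    return np.array(o)*1000
a=unproj(*F[3][:1],*F[3][1],.034);b=unproj("top",*F[0][1],.034);g=[a[0],a[1],np.arctan2(*(b-a)[1::-1])]
for f in(F,G):
    r=least_squares(res,g,args=(f,),loss='soft_l1',x_scale=[.01,.01,.1]); print(r.x,np.round(res(r.x,f),1))
    p=r.x; 
    n=f[0][0]; k=unproj(n,*(J(668,558) if n=="top" else S(107,78)),.050)[:2]-p[:2];c,s=np.cos(p[2]),np.sin(p[2])
    l=np.array([c*k[0]+s*k[1],-s*k[0]+c*k[1]]); d=l-[-.025,.05]; print("knob jig",l,np.hypot(*d),"ang",np.arctan2(-d[0],-d[1]))
print("glue etc",[ (k,unproj("top",*uv,.0)) for k,uv in dict(cork=(115,263),orange=(289,170.8)).items()])
E
```

```text
top [ 0.49697564 -0.21756988  0.012     ]
-3.0066666529051074
(array([ 0.49825433, -0.21672454, -3.02731212]), np.float64(2.7051185578101196))
scene [ 0.49293737 -0.22380599  0.012     ]
(array([ 0.49999967, -0.221662  , -3.01322921]), np.float64(15.361783347980513))
[0.57503617 0.01590936 1.40611822] [ 0.8  0.2  0.1 -0.  -0.1 -0.5 -0.4 -0.5 -0.8  0.1 -0.5  0.4  0.9  0.5]
knob jig [-0.08199873  0.07510576] 0.06228285777169531 ang 1.9856900082042617
[0.57890999 0.01537671 1.44845322] [ 2.   2.2  4.2 -1.9 -1.9 -2.2 -0.  -0.1]
knob jig [-0.07689056  0.07150051] 0.056168511341564725 ang 1.9636061895715275
glue etc [('cork', array([0.34480439, 0.4583948 , 0.        ])), ('orange', array([ 0.63850139, -0.11155785,  0.        ]))]
```

Request:
servo_tool --twist '[[0,0,0.149],[0,0,0.149],[0,0,0.149],[0,0,0.149],[0,0,0.149],[0,0,0.149],[0,0,0.149],[0,0,0.149]]' --xyz '[[1.77,1.93,-0.4],[1.77,1.93,-0.4],[1.77,1.93,-0.4],[1.77,1.93,-0.4],[1.77,1.93,-0.4],[1.77,1.93,-0.4],[1.77,1.93,-0.4],[1.77,1.93,-0.4]]' --fingers '[1,1,1,1,1,1,1,1]'

```text
time: 1.7
tool_pos: [0.3148, -0.4457, 0.1625]
tool_rot: [0.706, 0.033, 0.706, -0.033]
contact_force: [0.4, -0.8, 0.8]
gripper_width: 1.004
```

Request:
servo_tool --twist '[[0,0,0.149],[0,0,0.149],[0,0,0.149],[0,0,0.149],[0,0,0.149],[0,0,0.149],[0,0,0.149],[0,0,0.149]]' --xyz '[[1.77,1.93,-0.4],[1.77,1.93,-0.4],[1.77,1.93,-0.4],[1.77,1.93,-0.4],[1.77,1.93,-0.4],[1.77,1.93,-0.4],[1.77,1.93,-0.4],[1.77,1.93,-0.4]]' --fingers '[1,1,1,1,1,1,1,1]'

```text
time: 2.7
tool_pos: [0.4564, -0.2913, 0.1306]
tool_rot: [0.603, -0.369, 0.603, 0.369]
contact_force: [0.6, 0.1, 0.2]
gripper_width: 1.002
```

Request:
servo_tool --twist '[[0,0,0.149],[0,0,0.149],[0,0,0.149],[0,0,0.149],[0,0,0],[0,0,0]]' --xyz '[[1.77,1.93,-0.4],[1.77,1.93,-0.4],[1.77,1.93,-0.4],[1.77,1.93,-0.4],[0,0,0],[0,0,0]]' --fingers '[1,1,1,1,1,1]'

```text
time: 3.45
tool_pos: [0.5263, -0.2151, 0.1146]
tool_rot: [-0.47, 0.528, -0.47, -0.528]
contact_force: [-1.1, -0.7, 0.1]
gripper_width: 0.998
```

```bash
cat >> h.py <<'E'
def st():
    s=manip.state(); q=s['tool_rot']; M=R.from_quat([q[1],q[2],q[3],q[0]]).as_matrix()
    print("t",round(s['time'],2),"tcp mm",np.round(s['tool_pos']*1000,1),"jaw deg",round(np.degrees(np.arctan2(M[1,2],M[0,2])),2),"x axis",np.round(M[:,0],3),"F",np.round(s['contact_force'],1),"w",round(s['gripper_width'],3),"j",np.round(s['joint_pos'],2))
    return s
E
python3 - <<'E'
from h import *
st()
E
```

```text
t 3.45 tcp mm [ 526.3 -215.1  114.6] jaw deg 96.68 x axis [-0. -0. -1.] F [-1.1 -0.7  0.1] w 0.998 j [-0.52 -0.02  1.82 -0.    1.34 -2.21]
```

Request:
servo_tool --twist '[[0,0,0],[0,0,0],[0,0,0],[0,0,0],[0,0,0],[0,0,0]]' --xyz '[[0,0,-3],[0,0.1,-3],[0,0,-2.5],[0,0,-1.5],[0,0,-0.7],[0,0,0]]' --fingers '[1,1,1,0.7,0.6,0.5]'

```text
time: 4.2
tool_pos: [0.5266, -0.214, 0.0077]
tool_rot: [-0.47, 0.529, -0.47, -0.528]
contact_force: [0.3, -0.5, 0.8]
gripper_width: 0.499
```

```bash
python3 - <<'E'
from h import *
im=vision.grab_frame("scene")[130:230,180:310]
cv2.imwrite("pics/g1.png",cv2.resize(im[:,:,::-1],(780,600),interpolation=cv2.INTER_CUBIC))
st()
E
```

```text
t 4.25 tcp mm [ 527.1 -214.2    8.3] jaw deg 96.75 x axis [ 0.001 -0.001 -1.   ] F [ 0.6  0.7 -0.1] w 0.497 j [-0.52  0.11  1.88 -0.    1.15 -2.21]
```

View pics/g1.png

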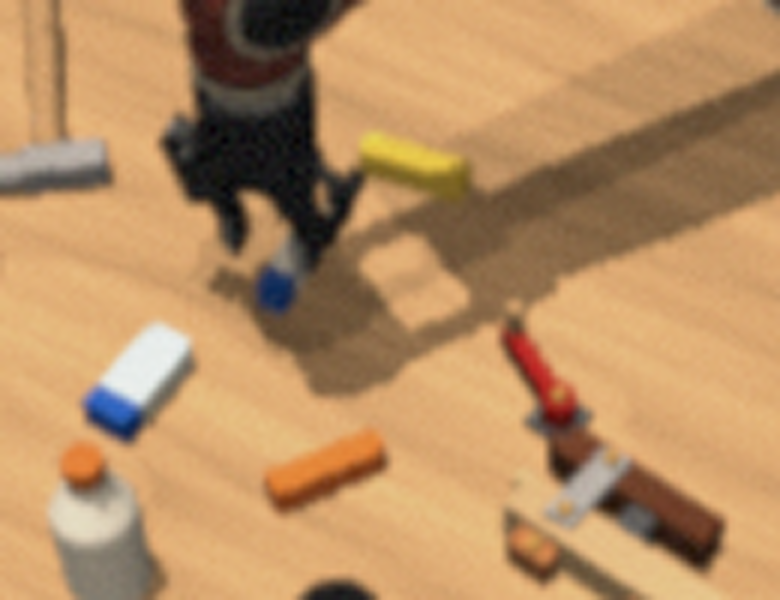

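```bash
python3 - <<'E'
from h import *
j=np.array([np.cos(1.688),np.sin(1.688),0])
t=np.array([.527,-.214,.014])
for k in(-.028,-.021,0,.021,.028): print(k,(proj("scene",t+j*k)[0]-[180,130])*6+3)
for bx in(-.039,-.021,0,.039):
    print(bx,(proj("scene",[[.4983+np.cos(-3.027)*bx,-.2167+np.sin(-3.027)*bx,.024]])[0]-[180,130])*6+3)
E
```

```text
-0.028 [245.01968174 274.26225677]
-0.021 [254.35578397 277.3346992 ]
0 [282.47900835 286.58984505]
0.021 [310.77585076 295.90212732]
0.028 [320.24699152 299.01900994]
-0.039 [275.67436542 288.45289479]
-0.021 [287.26412172 269.13990053]
0 [300.59856554 246.91958542]
0.039 [324.84298971 206.51904437]
```

```bash
python3 - <<'E'
from h import *
for n,(x0,y0,w,h) in dict(scene=(205,145,50,40),top=(295,180,60,50)).items():
    im=vision.grab_frame(n)[y0:y0+h,x0:x0+w]; k=8 if n=="scene" else 7
    cv2.imwrite(f"pics/g2{n}.png",cv2.resize(im[:,:,::-1],(w*k*(2 if n=="scene" else 1)//1 if 0 else w*12,h*12),interpolation=cv2.INTER_NEAREST))
t=np.array([.527,-.214,.0])
for z in(0,.01,.02,.03): print((proj("scene",t+[0,0,z])[0]-[205,145])*12+6,(proj("top",t+[0,0,z])[0]-[295,180])*12+6)
for bx in(-.039,-.021,0,.039):
  for z in (0,.024):
    P=[.4983+np.cos(-3.027)*bx,-.2167+np.sin(-3.027)*bx,z]
    print(bx,z,(proj("scene",P)[0]-[205,145])*12+6,(proj("top",P)[0]-[295,180])*12+6)
E
```

```text
[267.83416601 419.04908802] [319.53724633 291.68254673]
[265.78410504 400.60990522] [324.10713965 287.60465988]
[263.71231822 381.9753103 ] [328.73906928 283.47141571]
[261.61845837 363.14218036] [333.43430708 279.28167929]
-0.039 0 [256.46941139 441.37039865] [311.85798662 255.20648322]
-0.039 0.024 [251.34873084 396.90578959] [322.79433432 244.74050364]
-0.021 0 [279.32550922 402.94690772] [321.59172279 320.25501752]
-0.021 0.024 [274.52824344 358.27980105] [332.70571603 310.83460979]
0 0 [305.62688894 358.73153758] [332.98885583 396.41968712]
0 0.024 [301.19713107 313.83917084] [344.31153801 388.22810067]
0.039 0 [353.46013616 278.3188462 ] [354.27326347 538.65895638]
0.039 0.024 [349.68597943 233.03808875] [365.98765747 532.77542839]
```

View pics/g2scene.png

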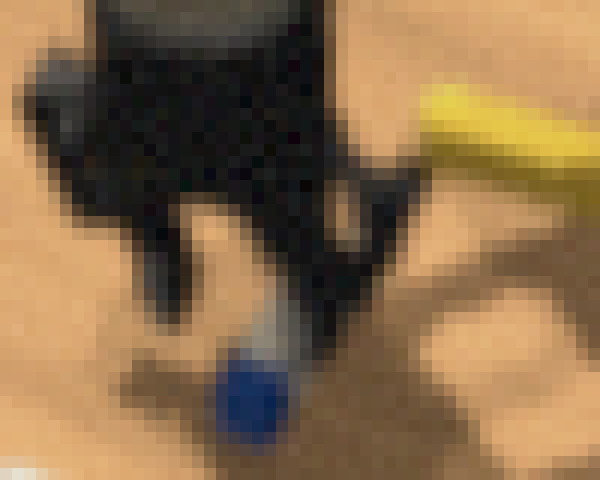

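View pics/g2top.png

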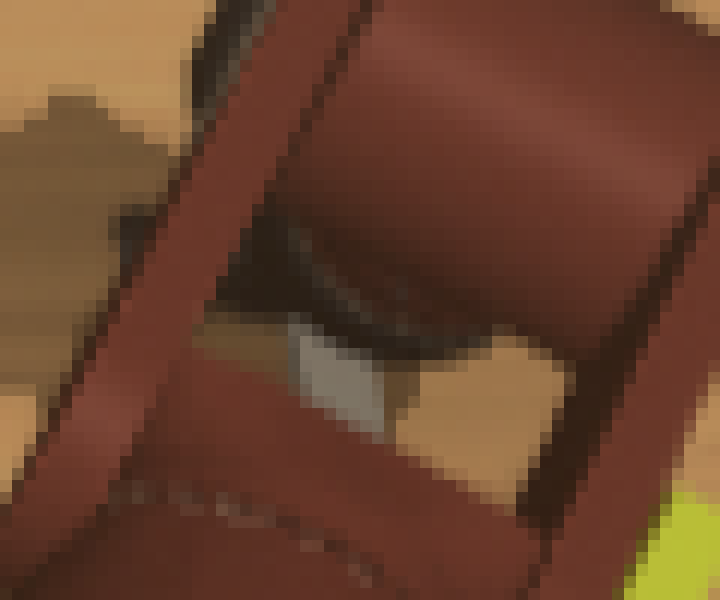

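Request:
servo_tool --twist '[[0,0,0],[0,0,0],[0,0,0],[0,0,0],[0,0,0],[0,0,0]]' --xyz '[[0,0,-0.4],[0,0,0],[0,0,0],[0,0,0],[0,0,0],[0,0,0]]' --fingers '[0.4,0.3,0.1,0,0,0]'

```text
time: 5.1
tool_pos: [0.5266, -0.2137, 0.0035]
tool_rot: [0.47, -0.529, 0.47, 0.529]
contact_force: [0.1, 0.7, 0.3]
gripper_width: -0.005
```

```bash
python3 - <<'E'
from h import *
st()
for n,(x0,y0,w,h) in dict(scene=(205,145,50,40)).items():
    im=vision.grab_frame(n)[y0:y0+h,x0:x0+w]
    cv2.imwrite(f"pics/g3{n}.png",cv2.resize(im[:,:,::-1],(w*12,h*12),interpolation=cv2.INTER_NEAREST))
E
```

```text
t 5.1 tcp mm [ 526.6 -213.7    3.5] jaw deg 96.77 x axis [-0. -0. -1.] F [0.1 0.7 0.3] w -0.005 j [-0.52  0.12  1.89 -0.    1.14 -2.21]
```

View pics/g3scene.png

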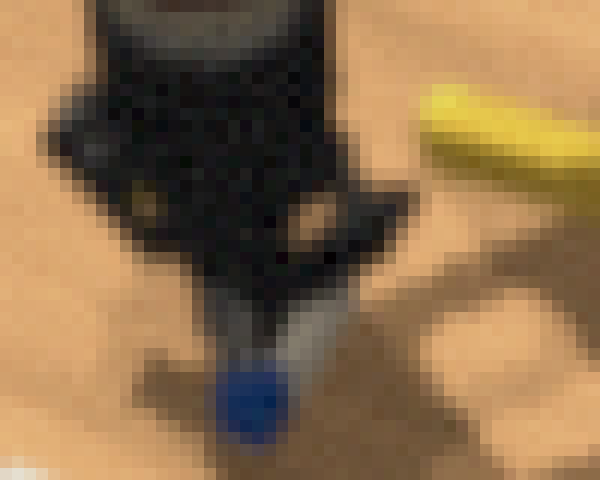

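```bash
python3 - <<'E'
from h import *
u,v=205+(240-6)/12,145+(350-6)/12
for z in(.0035,.015,.025,.035): print(z,unproj("scene",u,v,z))
im=vision.grab_frame("scene")[100:200,180:300]
cv2.imwrite("pics/g4.png",cv2.resize(im[:,:,::-1],(720,600),interpolation=cv2.INTER_CUBIC))
E
```

```text
0.0035 [ 0.50828699 -0.23664893  0.0035    ]
0.015 [ 0.51585148 -0.23087019  0.015     ]
0.025 [ 0.52242929 -0.22584519  0.025     ]
0.035 [ 0.52900711 -0.22082019  0.035     ]
```

View pics/g4.png

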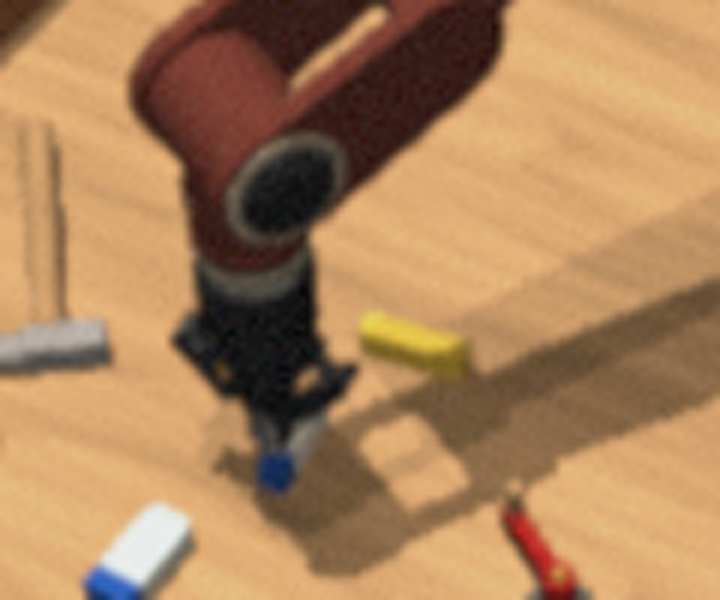

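```bash
python3 - <<'E'
from h import *
t=np.array([.1725,-.600,.1934]); j=np.array([.275,-.961,0])
for z in(0,.013):
  for k in(-.057,-.0425,0,.0425,.057): print(z,k,(proj("scene",t+j*k+[0,0,z])[0]-[160,20])*12+6)
im=cv2.imread("pics/raw_scene0.png")[20:70,160:220]
cv2.imwrite("pics/g5.png",cv2.resize(im,(720,600),interpolation=cv2.INTER_NEAREST))
E
```

```text
0 -0.057 [541.70413656 559.23876882]
0 -0.0425 [504.14213486 553.7784312 ]
0 0 [394.54570289 537.84654543]
0 0.0425 [285.68765858 522.02199809]
0 0.057 [248.71545936 516.64739926]
0.013 -0.057 [537.55897075 528.49749811]
0.013 -0.0425 [499.76438676 523.03844438]
0.013 0 [389.49250161 507.11076158]
0.013 0.0425 [279.96821876 491.29106254]
0.013 0.057 [242.77079777 485.91826311]
```

View pics/g5.png

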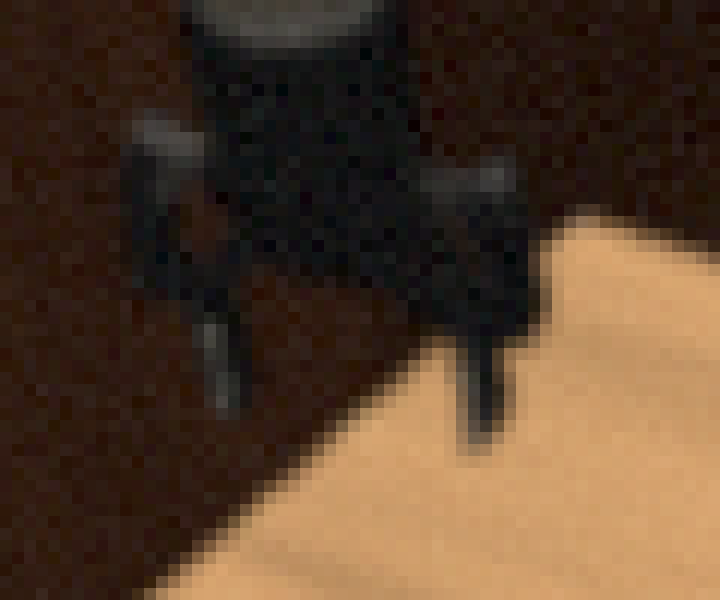

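Request:
servo_tool --twist '[[0,0,0],[0,0,0],[0,0,0],[0,0,0],[0,0,0],[0,0,0],[0,0,0]]' --xyz '[[0,0,0],[0,0,0],[0,0,0],[0,0,0],[0,0,-0.5],[0,0,-0.5],[0,0,0]]' --fingers '[0.6,0.6,0.6,0.6,0.6,0.6,0.6]'

```text
time: 6.08
tool_pos: [0.5259, -0.2133, -0.0074]
tool_rot: [0.469, -0.528, 0.47, 0.529]
contact_force: [-0.1, -0.2, -0.5]
gripper_width: 0.601
```

```bash
python3 - <<'E'
from h import *
s=st(); print(proj("scene",[[0,0,0]]),proj("top",[[0,0,0]]))
for n,(x0,y0,w,h) in dict(scene=(205,145,50,40)).items():
    im=vision.grab_frame(n)[y0:y0+h,x0:x0+w]
    cv2.imwrite(f"pics/g6{n}.png",cv2.resize(im[:,:,::-1],(w*12,h*12),interpolation=cv2.INTER_NEAREST))
E
```

```text
t 6.08 tcp mm [ 525.9 -213.3   -7.4] jaw deg 96.77 x axis [-0.001  0.001 -1.   ] F [-0.1 -0.2 -0.5] w 0.601 j [-0.52  0.13  1.89  0.    1.12 -2.21]
[[326.55951412 119.1328942 ]] [[258.04273925 372.77833405]]
```

View pics/g6scene.png

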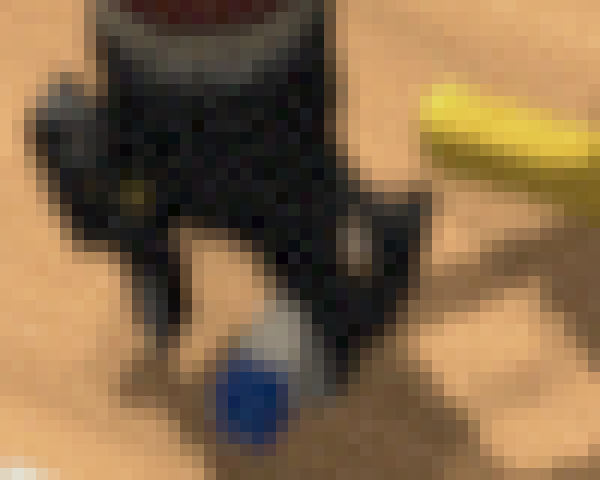

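Request:
servo_tool --twist '[[0,0,0],[0,0,0],[0,0,0],[0,0,0]]' --xyz '[[0,0,-0.5],[0,0,-0.5],[0,0,-0.4],[0,0,0]]' --fingers '[0.6,0.6,0.5,0.5]'

```text
time: 6.62
tool_pos: [0.5262, -0.2134, -0.0211]
tool_rot: [0.47, -0.528, 0.47, 0.529]
contact_force: [0.3, 0.5, 0.4]
gripper_width: 0.498
```

Request:
servo_tool --twist '[[0,0,0],[0,0,0],[0,0,0],[0,0,0],[0,0,0]]' --xyz '[[0,0,0],[0,0,0],[0,0,0],[0,0,0],[0,0,0]]' --fingers '[0.35,0.2,0,0,0]'

```text
time: 7.25
tool_pos: [0.527, -0.2139, -0.02]
tool_rot: [-0.47, 0.529, -0.47, -0.528]
contact_force: [0.1, -0.4, 3.0]
gripper_width: 0.209
```

```bash
python3 - <<'E'
from h import *
s=st()
for n,(x0,y0,w,h) in dict(scene=(205,145,50,40)).items():
    im=vision.grab_frame(n)[y0:y0+h,x0:x0+w]
    cv2.imwrite(f"pics/g7{n}.png",cv2.resize(im[:,:,::-1],(w*12,h*12),interpolation=cv2.INTER_NEAREST))
E
```

```text
t 7.25 tcp mm [ 527.  -213.9  -20. ] jaw deg 96.77 x axis [ 0.001 -0.    -1.   ] F [ 0.1 -0.4  3. ] w 0.209 j [-0.52  0.15  1.89  0.    1.1  -2.21]
```

View pics/g7scene.png

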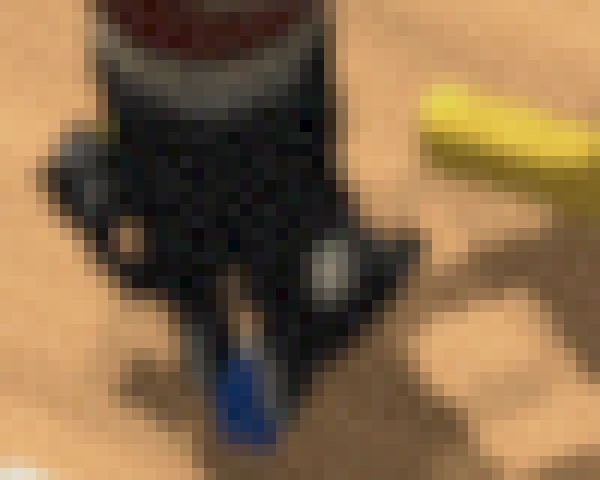

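Request:
servo_tool --twist '[[0,0,0],[0,0,0],[0,0,0],[0,0,-0.15],[0,0,-0.15],[0,0,-0.15],[0,0,-0.15],[0,0,-0.15]]' --xyz '[[0,0,1],[0,0,2.5],[0,0,2.5],[0.25,1,0],[0.25,1,0],[0.25,1,0],[0.25,1,0],[0.25,1,0]]' --fingers '[0,0,0,0,0,0,0,0]'

```text
time: 8.3
tool_pos: [0.5388, -0.1632, 0.0395]
tool_rot: [0.631, -0.318, 0.632, 0.319]
contact_force: [-0.2, 0.4, -0.8]
gripper_width: 0.21
```

Request:
servo_tool --twist '[[0,0,-0.15],[0,0,-0.15],[0,0,-0.15],[0,0,-0.15],[0,0,-0.15],[0,0,-0.15],[0,0,-0.15],[0,0,-0.053]]' --xyz '[[0.25,1,0],[0.25,1,0],[0.25,1,0],[0.25,1,0],[0.25,1,0],[0.25,1,0],[0.25,1,0],[0.25,1.7,0]]' --fingers '[0,0,0,0,0,0,0,0]'

```text
time: 9.3
tool_pos: [0.5588, -0.0765, 0.0395]
tool_rot: [0.704, 0.059, 0.705, -0.059]
contact_force: [-0.2, -0.0, 1.2]
gripper_width: 0.206
```

Request:
servo_tool --twist '[[0,0,0],[0,0,0]]' --xyz '[[0,0,0],[0,0,0]]' --fingers '[0,0]'

```text
time: 9.55
tool_pos: [0.5589, -0.077, 0.0395]
tool_rot: [0.705, 0.057, 0.705, -0.058]
contact_force: [0.4, -0.1, -0.0]
gripper_width: 0.208
```

```bash
python3 - <<'E'
from h import *
s=st()
for n,(x0,y0,w,h) in dict(scene=(230,145,90,70),top=(205,160,90,70)).items():
    im=vision.grab_frame(n); cv2.imwrite(f"pics/raw8{n}.png",im[:,:,::-1]); im=im[y0:y0+h,x0:x0+w]
    cv2.imwrite(f"pics/g8{n}.png",cv2.resize(im[:,:,::-1],(w*8,h*8),interpolation=cv2.INTER_NEAREST))
E
```

```text
t 9.55 tcp mm [558.9 -77.   39.5] jaw deg -9.35 x axis [-0. -0. -1.] F [ 0.4 -0.1 -0. ] w 0.208 j [-0.27  0.06  1.88 -0.    1.2  -0.11]
```

View pics/g8scene.png

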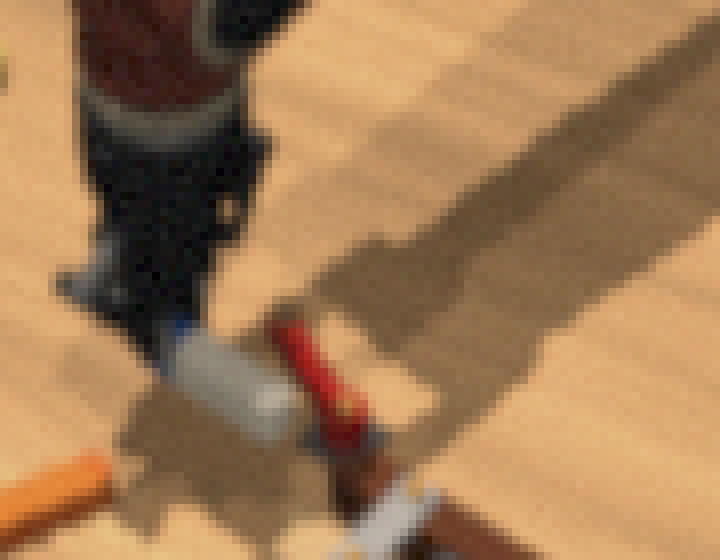

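View pics/g8top.png

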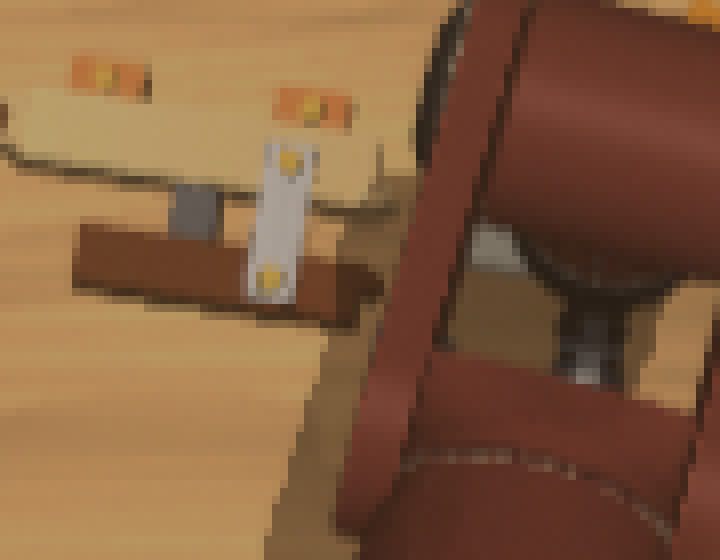

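```bash
cat >> h.py <<'E'
JIG=np.array([.57504,.01591,1.40612])
def j2w(x,y,z=0): c,s=np.cos(JIG[2]),np.sin(JIG[2]); return np.array([JIG[0]+c*x-s*y,JIG[1]+s*x+c*y,z])
def overlay(n,im,rect,k,polys,o):
    x0,y0,w,h=rect; b=cv2.resize(im[y0:y0+h,x0:x0+w,::-1],(w*k,h*k),interpolation=cv2.INTER_NEAREST).copy()
    for P,col in polys:
        uv=np.round(((proj(n,P)-[x0,y0]+.5)*k)).astype(int); cv2.polylines(b,[uv.reshape(-1,1,2)],True,col,1)
    cv2.imwrite(o,b)
def blk(x,y,th,z0):
    B=block(x,y,th,z0); return [(B[0::2],(0,255,0)),(B[1::2],(255,255,0))]
E
cat > ov.py <<'E'
from h import *
import sys
s=manip.state(); t=s['tool_pos']; th=JIG[2]; along=-.0288
x,y=t[0]-along*np.cos(th),t[1]-along*np.sin(th)
jg=[(np.array([j2w(a,b,.034) for a,b in((0,-.041),(.145,-.041),(.145,-.01125),(0,-.01125))]),(0,0,255)),(np.array([j2w(a,b,.034) for a,b in((0,.01125),(.1,.01125),(.1,.03525),(0,.03525))]),(0,0,255))]
for n,r in dict(scene=(230,145,90,70),top=(205,160,90,70)).items():
    im=cv2.imread(f"pics/raw8{n}.png")[:,:,::-1]
    overlay(n,im,r,8,blk(x,y,th,.0595)+jg,f"pics/o8{n}.png")
E
python3 ov.py
```

```text
(no output)
```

View pics/o8scene.png

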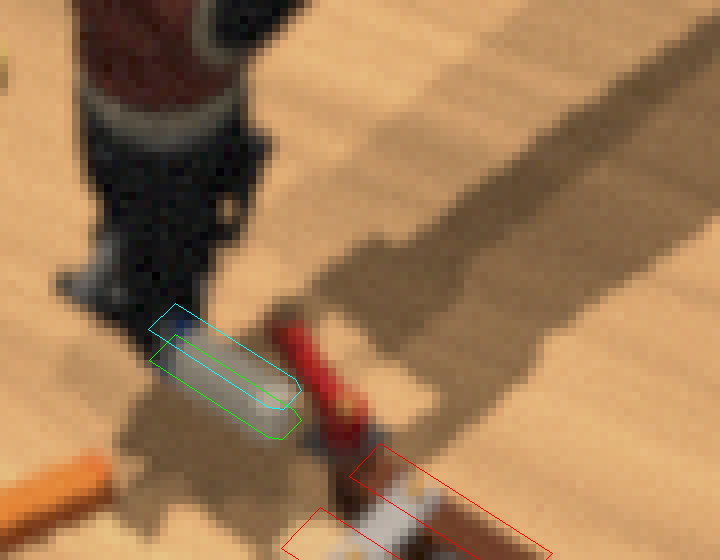

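View pics/o8top.png

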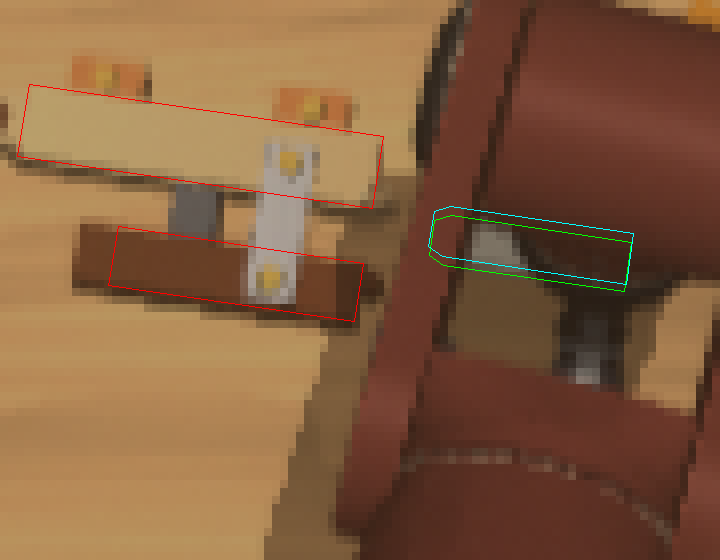

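Request:
servo_tool --twist '[[0,0,0],[0,0,0],[0,0,0],[0,0,0],[0,0,0]]' --xyz '[[0,0,-2.5],[0,0,-2],[0,0,-1],[0,0,-0.3],[0,0,0]]' --fingers '[0,0,0,0,0]'

```text
time: 10.28
tool_pos: [0.5594, -0.0768, -0.0182]
tool_rot: [0.705, 0.058, 0.705, -0.058]
contact_force: [-0.1, 0.1, -0.3]
gripper_width: 0.21
```

```bash
sed -i 's/raw8/raw9/; s/o8/o9/; s/.0595)/t[2]+.02)/' ov.py; python3 - <<'E'
from h import *
s=st()
for n in("scene","top"):
    im=vision.grab_frame(n); cv2.imwrite(f"pics/raw9{n}.png",im[:,:,::-1])
E
python3 ov.py
```

```text
t 10.28 tcp mm [559.4 -76.8 -18.2] jaw deg -9.4 x axis [ 0. -0. -1.] F [-0.1  0.1 -0.3] w 0.21 j [-0.27  0.14  1.9  -0.    1.1  -0.1 ]
```

View pics/o9scene.png

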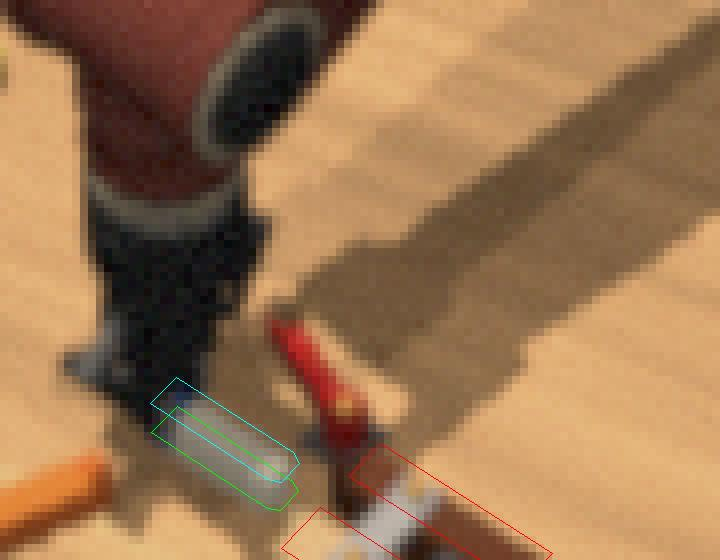

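View pics/o9top.png

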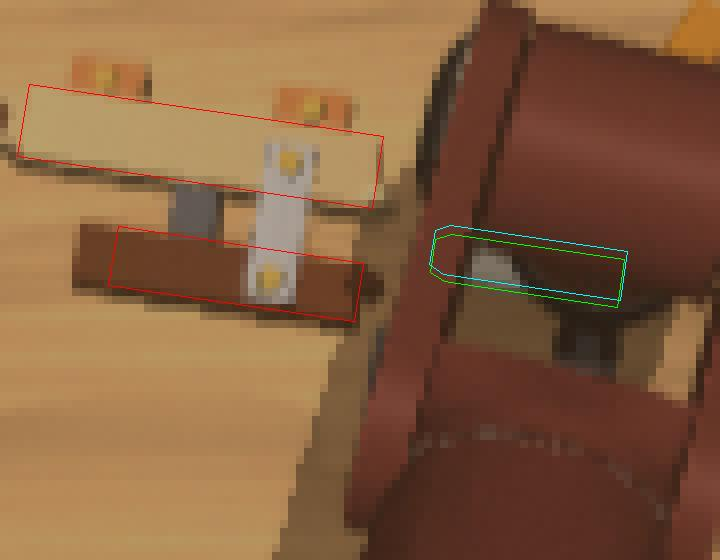

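Request:
servo_tool --twist '[[0,0,0],[0,0,0],[0,0,0],[0,0,0],[0,0,0],[0,0,0]]' --xyz '[[0.08,0.49,0],[0.08,0.49,0],[0.08,0.49,0],[0.08,0.49,0],[0.08,0.49,0],[0,0,0]]' --fingers '[0,0,0,0,0,0]'

```text
time: 11.12
tool_pos: [0.5631, -0.0518, -0.0185]
tool_rot: [0.705, 0.058, 0.705, -0.058]
contact_force: [0.5, -0.4, -0.1]
gripper_width: 0.207
```

Request:
servo_tool --twist '[[0,0,0],[0,0,0],[0,0,0],[0,0,0]]' --xyz '[[0.04,0.2,0],[0.04,0.2,0],[0.03,0.2,0],[0.04,0.2,0]]' --fingers '[0,0,0,0]'

```text
time: 11.62
tool_pos: [0.5647, -0.0441, -0.0185]
tool_rot: [0.705, 0.058, 0.705, -0.058]
contact_force: [1.1, -0.5, -0.8]
gripper_width: 0.21
```

```bash
python3 - <<'E'
from h import *
s=st()
q=s['tool_pos'][:2]-JIG[:2];c,d=np.cos(JIG[2]),np.sin(JIG[2]);print(c*q[0]+d*q[1],-d*q[0]+c*q[1])
for n in("scene","top"):
    im=vision.grab_frame(n); cv2.imwrite(f"pics/raw9{n}.png",im[:,:,::-1])
E
python3 ov.py
```

```text
t 11.62 tcp mm [564.7 -44.1 -18.5] jaw deg -9.4 x axis [ 0. -0. -1.] F [ 1.1 -0.5 -0.8] w 0.21 j [-0.21  0.14  1.9   0.    1.1  -0.05]
-0.06087931351894803 0.0003992107158469812
```

View pics/o9top.png

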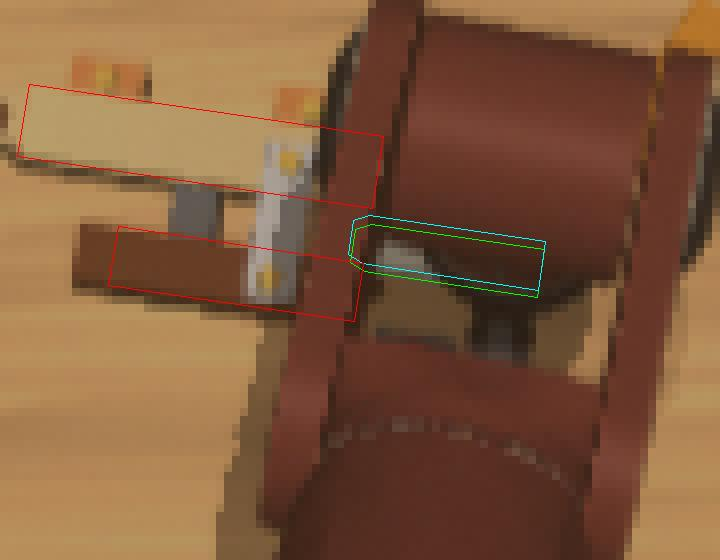

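View pics/o9scene.png

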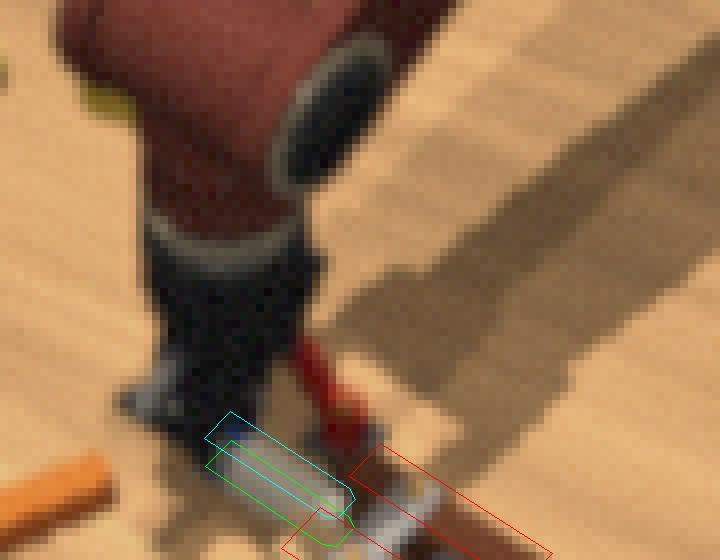

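Request:
servo_tool --twist '[[0,0,0],[0,0,0],[0,0,0],[0,0,0],[0,0,0]]' --xyz '[[0.06,0.3,0],[0.05,0.3,0],[0.05,0.3,0],[0.05,0.3,0],[0.05,0.3,0]]' --fingers '[0,0,0,0,0]'

```text
time: 12.35
tool_pos: [0.5672, -0.0289, -0.0185]
tool_rot: [0.705, 0.058, 0.705, -0.058]
contact_force: [-0.1, 0.2, -0.4]
gripper_width: 0.211
```

```bash
cat >> h.py <<'E'
def jst():
    s=st(); q=s['tool_pos'][:2]-JIG[:2];c,d=np.cos(JIG[2]),np.sin(JIG[2]);print("jig mm",np.round(1000*np.array([c*q[0]+d*q[1],-d*q[0]+c*q[1]]),1)); f=s['contact_force']; print("Fjig",np.round([c*f[0]+d*f[1],-d*f[0]+c*f[1]],1))
E
python3 -c "
from h import *
jst()"
```

```text
t 12.35 tcp mm [567.2 -28.9 -18.5] jaw deg -9.39 x axis [-0.  0. -1.] F [-0.1  0.2 -0.4] w 0.211 j [-0.18  0.15  1.89  0.    1.1  -0.02]
jig mm [-45.5   0.4]
Fjig [0.2 0.1]
```

Request:
servo_tool --twist '[[0,0,0],[0,0,0],[0,0,0],[0,0,0],[0,0,0],[0,0,0],[0,0,0]]' --xyz '[[0.05,0.3,0],[0.05,0.3,0],[0.05,0.3,0],[0.05,0.3,0],[0.05,0.3,0],[0.05,0.3,0],[0,0.1,0]]' --fingers '[0,0,0,0,0,0,0]'

```text
time: 13.22
tool_pos: [0.5702, -0.01, -0.0185]
tool_rot: [0.705, 0.058, 0.705, -0.058]
contact_force: [0.8, -0.2, -0.5]
gripper_width: 0.207
```

```bash
python3 - <<'E'
from h import *
jst()
for n in("scene","top"):
    im=vision.grab_frame(n); cv2.imwrite(f"pics/raw9{n}.png",im[:,:,::-1])
E
python3 ov.py
```

```text
t 13.22 tcp mm [570.2 -10.  -18.5] jaw deg -9.38 x axis [ 0. -0. -1.] F [ 0.8 -0.2 -0.5] w 0.207 j [-0.15  0.15  1.89 -0.    1.1   0.02]
jig mm [-26.3   0.5]
Fjig [-0.1 -0.8]
```

View pics/o9scene.png

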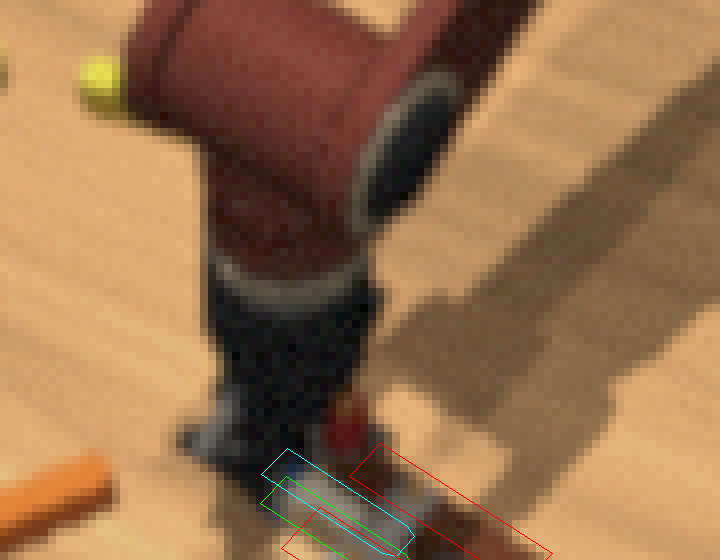

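View pics/o9top.png

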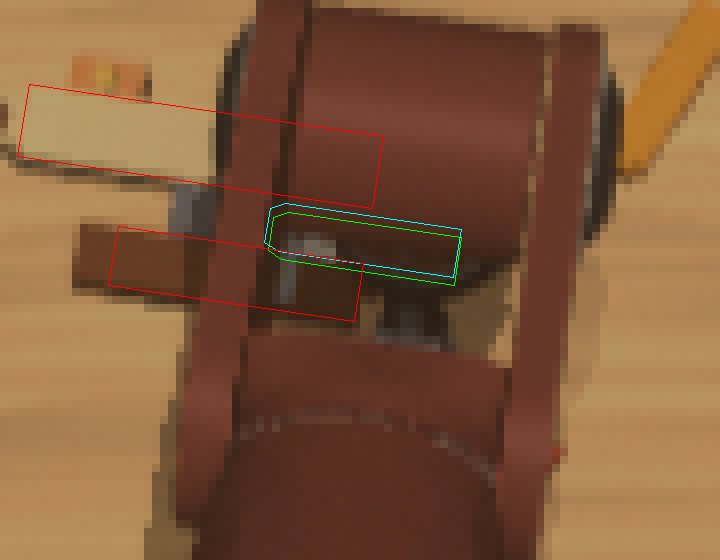

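Request:
servo_tool --twist '[[0,0,0],[0,0,0],[0,0,0],[0,0,0],[0,0,0],[0,0,0],[0,0,0],[0,0,0]]' --xyz '[[0,0,0],[0,0,0],[0,0,0],[0,0,0.5],[0,0,1.5],[0,0,2],[0,0,2],[-0.2,-1.2,0]]' --fingers '[0.4,0.4,0.4,0.4,0.4,0.4,0.4,0.2]'

```text
time: 14.32
tool_pos: [0.5706, -0.0225, 0.045]
tool_rot: [0.707, 0.057, 0.703, -0.058]
contact_force: [-0.4, 0.2, 0.4]
gripper_width: 0.21
```

Request:
servo_tool --twist '[[0,0,0],[0,0,0],[0,0,0],[0,0,0]]' --xyz '[[-0.2,-1.2,0],[-0.1,-0.6,0],[0,0,0],[0,0,0]]' --fingers '[0,0,0,0]'

```text
time: 14.82
tool_pos: [0.5649, -0.0401, 0.041]
tool_rot: [0.704, 0.058, 0.705, -0.058]
contact_force: [-0.2, -0.3, 0.7]
gripper_width: -0.003
```

```bash
python3 - <<'E'
from h import *
jst()
for n in("scene","top"):
    im=vision.grab_frame(n); cv2.imwrite(f"pics/raw10{n}.png",im[:,:,::-1])
im=cv2.imread("pics/raw10scene.png")[145:215,230:320]; cv2.imwrite("pics/g10.png",cv2.resize(im,(720,560),interpolation=cv2.INTER_NEAREST))
E
```

```text
t 14.82 tcp mm [564.9 -40.1  41. ] jaw deg -9.41 x axis [-0.001  0.    -1.   ] F [-0.2 -0.3  0.7] w -0.003 j [-0.2   0.06  1.87  0.    1.21 -0.04]
jig mm [-56.9   0.9]
Fjig [-0.4  0.1]
```

View pics/g10.png

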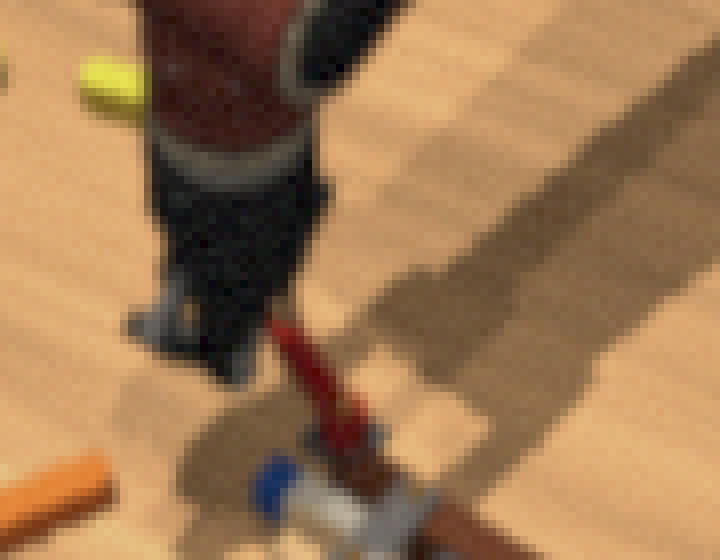

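```bash
python3 - <<'E'
from h import *
f=lambda P:np.round((proj("scene",P)[0]-[230,145]+.5)*8)
for z in(.041,.061,.066,.071): print(z,f([.5649,-.0401,z]))
for x in(-.0365,-.032): print(x,f(j2w(x,.010,.024)),f(j2w(x,-.010,.024)),f(j2w(x,-.01,0)))
E
```

```text
0.041 [241. 420.]
0.061 [241. 395.]
0.066 [241. 389.]
0.071 [241. 382.]
-0.0365 [286. 450.] [260. 477.] [260. 505.]
-0.032 [294. 455.] [268. 482.] [267. 510.]
```

Request:
servo_tool --twist '[[0,0,0],[0,0,0],[0,0,0],[0,0,0],[0,0,0],[0,0,0]]' --xyz '[[0,0,-2.5],[0,0,-2],[0,0,-1.2],[0.05,0.3,0],[0.05,0.3,0],[0.05,0.3,0]]' --fingers '[0,0,0,0,0,0]'

```text
time: 15.68
tool_pos: [0.5676, -0.031, -0.0145]
tool_rot: [0.705, 0.058, 0.704, -0.058]
contact_force: [0.3, -0.9, -0.6]
gripper_width: 0.003
```

Request:
servo_tool --twist '[[0,0,0],[0,0,0],[0,0,0],[0,0,0]]' --xyz '[[0.05,0.3,0],[0.05,0.3,0],[0.05,0.3,0],[0.05,0.3,0]]' --fingers '[0,0,0,0]'

```text
time: 16.18
tool_pos: [0.5693, -0.0194, -0.0149]
tool_rot: [0.705, 0.058, 0.704, -0.058]
contact_force: [0.2, -2.1, 3.8]
gripper_width: 0.001
```

```bash
python3 -c "
from h import *
jst()"
```

```text
t 16.18 tcp mm [569.3 -19.4 -14.9] jaw deg -9.39 x axis [ 0.001 -0.001 -1.   ] F [ 0.2 -2.1  3.8] w 0.001 j [-0.16  0.15  1.89 -0.    1.11 -0.  ]
jig mm [-35.7  -0.1]
Fjig [-2.  -0.5]
```

Request:
servo_tool --twist '[[0,0,0],[0,0,0],[0,0,0]]' --xyz '[[0.03,0.2,0],[0.03,0.2,0],[0.03,0.2,0]]' --fingers '[0,0,0]'

```text
time: 16.55
tool_pos: [0.5701, -0.0134, -0.015]
tool_rot: [0.705, 0.058, 0.704, -0.058]
contact_force: [-0.3, -2.8, 5.1]
gripper_width: -0.003
```

Request:
servo_tool --twist '[[0,0,0],[0,0,0]]' --xyz '[[0.02,0.1,0],[0.02,0.1,0]]' --fingers '[0,0]'

```text
time: 16.8
tool_pos: [0.5705, -0.0115, -0.015]
tool_rot: [0.705, 0.058, 0.704, -0.058]
contact_force: [-0.5, -3.0, 4.9]
gripper_width: 0.003
```

```bash
python3 - <<'E'
from h import *
jst()
im=vision.grab_frame("scene"); cv2.imwrite("pics/raw11.png",im[:,:,::-1])
cv2.imwrite("pics/g11.png",cv2.resize(im[155:225,245:335,::-1],(720,560),interpolation=cv2.INTER_NEAREST))
E
```

```text
t 16.8 tcp mm [570.5 -11.5 -15. ] jaw deg -9.39 x axis [ 0.001 -0.001 -1.   ] F [-0.5 -3.   4.9] w 0.003 j [-0.15  0.15  1.89 -0.    1.11  0.01]
jig mm [-27.8  -0. ]
Fjig [-3. -0.]
```

View pics/g11.png

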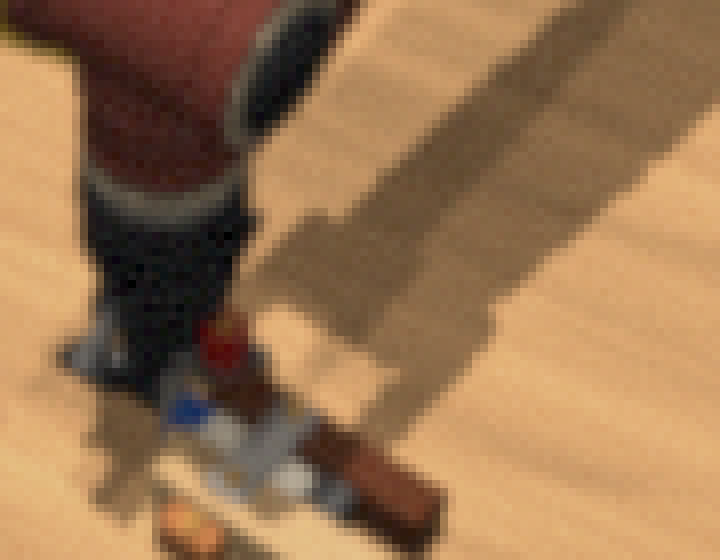

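```bash
python3 - <<'E'
from h import *
im=cv2.imread("pics/raw11.png")[:,:,::-1]
f=lambda P:np.round((proj("scene",P)[0]-[245,155]+.5)*8)
for x in(-.028,-.018,-.016): print(x,"top",f(j2w(x,.010,.024)),f(j2w(x,-.010,.024)),"nose",f(j2w(x+.078,.010,.024)),f(j2w(x+.078,-.010,.024)),"bl end",f(j2w(x+.018,.010,.024)),f(j2w(x+.018,-.010,.024)))
print("stop",f(j2w(.062,.011,.03)),f(j2w(.062,-.011,.03)))
b=cv2.resize(im[185:220,255:300,::-1],(720,560),interpolation=cv2.INTER_NEAREST); cv2.imwrite("pics/g12.png",b)
E
```

```text
-0.028 top [180. 379.] [154. 406.] nose [312. 464.] [286. 492.] bl end [210. 399.] [184. 426.]
-0.018 top [197. 390.] [171. 417.] nose [329. 475.] [303. 504.] bl end [227. 409.] [201. 437.]
-0.016 top [200. 392.] [174. 419.] nose [332. 478.] [307. 506.] bl end [230. 412.] [204. 439.]
stop [334. 469.] [306. 500.]
```

View pics/g12.png

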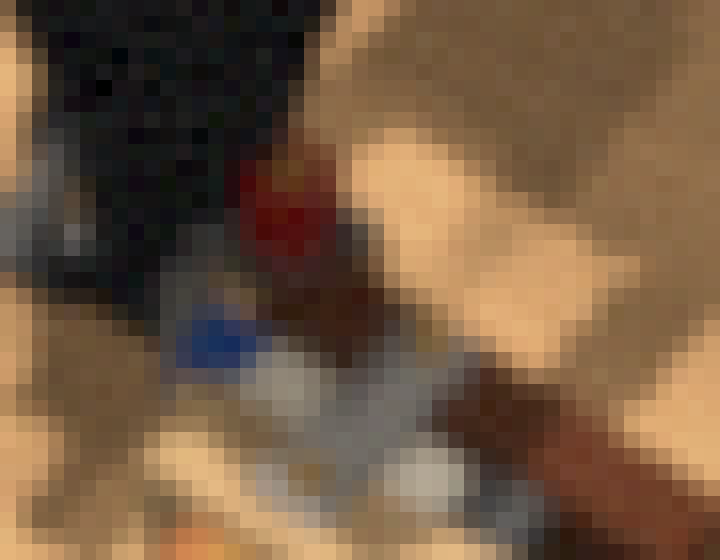

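Request:
servo_tool --twist '[[0,0,0],[0,0,0],[0,0,0]]' --xyz '[[0.02,0.1,0],[0.02,0.1,0],[0,0,0]]' --fingers '[0,0,0]'

```text
time: 17.23
tool_pos: [0.5708, -0.0098, -0.015]
tool_rot: [0.705, 0.057, 0.704, -0.058]
contact_force: [-1.3, -4.4, 5.6]
gripper_width: 0.002
```

Request:
servo_tool --twist '[[0,0,0],[0,0,0],[0,0,0]]' --xyz '[[0.02,0.1,0],[0.01,0.1,0],[0,0,0]]' --fingers '[0,0,0]'

```text
time: 17.6
tool_pos: [0.5709, -0.0097, -0.0149]
tool_rot: [0.705, 0.056, 0.705, -0.059]
contact_force: [-2.3, -10.2, 5.6]
gripper_width: 0.0
```

Request:
servo_tool --twist '[[0,0,0],[0,0,0]]' --xyz '[[0.02,0.1,0],[0,0,0]]' --fingers '[0,0]'

```text
time: 17.85
tool_pos: [0.5709, -0.0096, -0.0149]
tool_rot: [0.705, 0.055, 0.705, -0.06]
contact_force: [-3.3, -13.1, 6.4]
gripper_width: -0.0
```

```bash
python3 - <<'E'
from h import *
jst()
im=vision.grab_frame("scene"); cv2.imwrite("pics/raw12.png",im[:,:,::-1])
cv2.imwrite("pics/g13.png",cv2.resize(im[185:220,255:300,::-1],(720,560),interpolation=cv2.INTER_NEAREST))
E
```

```text
t 17.85 tcp mm [570.9  -9.6 -14.9] jaw deg -9.35 x axis [-0.001 -0.007 -1.   ] F [ -3.3 -13.1   6.4] w -0.0 j [-0.14  0.15  1.88 -0.01  1.11  0.02]
jig mm [-25.9  -0.1]
Fjig [-13.5   1.1]
```

View pics/g13.png

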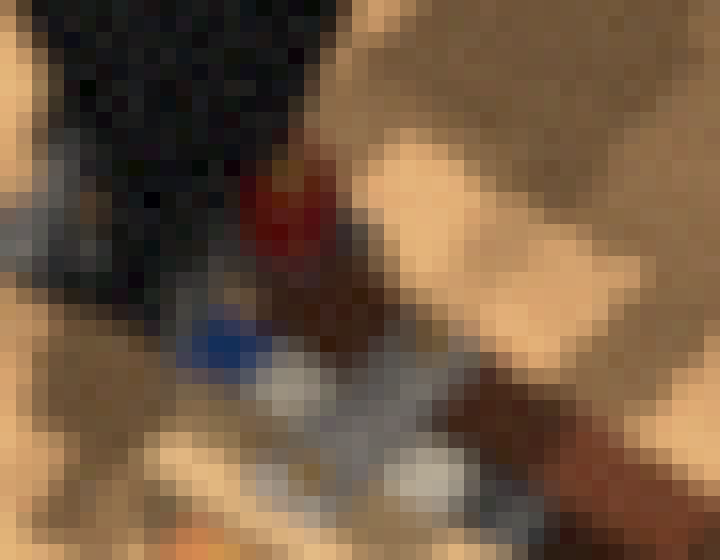

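Request:
servo_tool --twist '[[0,0,0],[0,0,0],[0,0,0],[0,0,0],[0,0,0],[0,0,0]]' --xyz '[[-0.08,-0.5,0],[-0.08,-0.5,0.2],[-0.08,-0.5,1],[0,0,2.5],[0,0,3],[0,0,2.5]]' --fingers '[0,0,0,0,0,0]'

```text
time: 18.65
tool_pos: [0.5686, -0.021, 0.0781]
tool_rot: [0.705, 0.058, 0.704, -0.058]
contact_force: [-0.2, -0.5, -0.9]
gripper_width: -0.001
```

Request:
servo_tool --twist '[[0,0,-0.083],[0,0,-0.083],[0,0,-0.083],[0,0,-0.083],[0,0,-0.083],[0,0,0]]' --xyz '[[-2.1,-0.2,0],[-2.1,-0.2,0],[-2.1,-0.2,0],[-2.1,-0.2,0],[-2.1,-0.2,0],[0,0,0]]' --fingers '[0,0,0,0,0,0]'

```text
time: 19.4
tool_pos: [0.4627, -0.031, 0.0765]
tool_rot: [0.678, 0.202, 0.678, -0.202]
contact_force: [0.3, 0.5, 0.1]
gripper_width: -0.0
```

```bash
python3 - <<'E'
from h import *
jst()
for n in("scene","top"):
    im=vision.grab_frame(n); cv2.imwrite(f"pics/raw14{n}.png",im[:,:,::-1])
    x0,y0=(245,165) if n=="scene" else(205,165)
    cv2.imwrite(f"pics/g14{n}.png",cv2.resize(im[y0:y0+56,x0:x0+72,::-1],(720,560),interpolation=cv2.INTER_NEAREST))
f=lambda n,P,x0,y0:np.round((proj(n,P)[0]-[x0,y0]+.5)*10)
for x in(-.02,-.018,-.016): print(x,[f("scene",j2w(x+d,y,.024),245,165) for d,y in((0,.01),(0,-.01),(.018,.01),(.018,-.01),(.078,.007),(.078,-.007))],[f("top",j2w(x+d,y,.024),205,165) for d,y in((0,.01),(0,-.01),(.018,.01),(.018,-.01),(.078,.007),(.078,-.007))])
p=manip.state()['tool_pos']
for z in(.02,.025,.03):print(f("scene",p+[0,0,z],245,165))
E
```

```text
t 19.4 tcp mm [462.7 -31.   76.5] jaw deg -33.15 x axis [ 0.  0. -1.] F [0.3 0.5 0.1] w -0.0 j [-0.23 -0.24  2.09  0.    1.29  0.35]
jig mm [-64.7 103.2]
Fjig [ 0.5 -0.2]
-0.02 [array([242., 385.]), array([209., 419.]), array([279., 409.]), array([247., 443.]), array([402., 497.]), array([380., 521.])] [array([516., 288.]), array([526., 228.]), array([461., 280.]), array([471., 219.]), array([280., 244.]), array([287., 201.])]
-0.018 [array([246., 387.]), array([214., 421.]), array([283., 412.]), array([251., 446.]), array([406., 500.]), array([384., 524.])] [array([510., 287.]), array([520., 227.]), array([455., 279.]), array([465., 219.]), array([274., 243.]), array([281., 201.])]
-0.016 [array([250., 390.]), array([218., 424.]), array([288., 414.]), array([255., 449.]), array([411., 502.]), array([388., 527.])] [array([504., 286.]), array([513., 226.]), array([449., 278.]), array([459., 218.]), array([268., 242.]), array([275., 200.])]
[300.  61.]
[301.  53.]
[301.  44.]
```

View pics/g14scene.png

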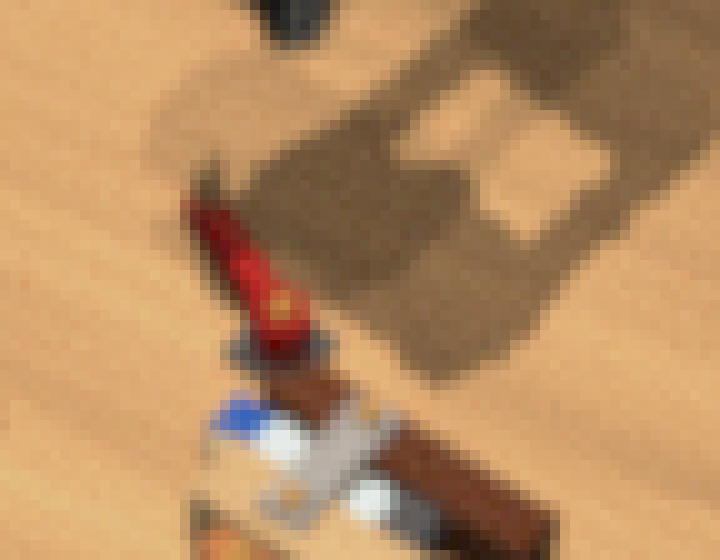

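View pics/g14top.png

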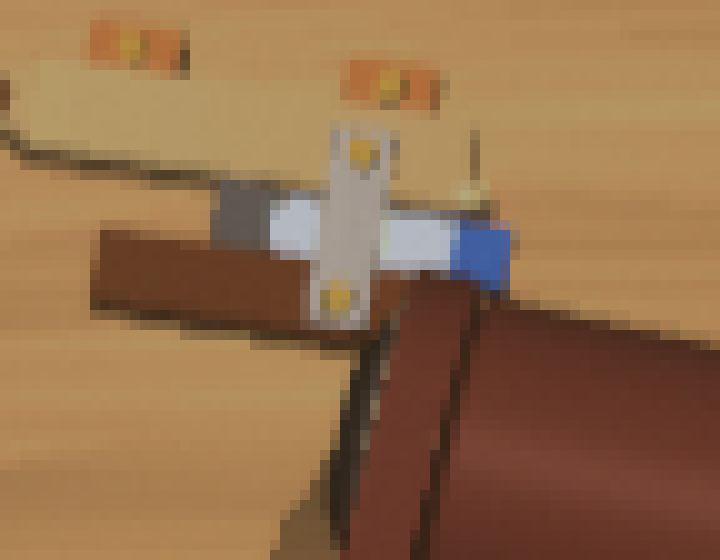

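```bash
python3 - <<'E'
from h import *
p=manip.state()['tool_pos'][:2]
def P(a,h=.0135):
    u=np.array([-np.sin(a),-np.cos(a)]);t=np.array([np.cos(a),-np.sin(a)])
    l=np.array([-.025,.05])+.062*u-(.006+h)*t
    return j2w(*l)[:2]
A=[1.986,1.85]+list(np.arange(1.75,0.0,-.11))+[0.0]
q=p;prev=1.986
for a in A:
    w=P(a); print(round(a,2),"d",np.round((w-q)*100,2),"rot",round(prev-a,3)); q=w;prev=a
print(len(A),P(0),j2w(-.0445,-.012))
E
```

```text
1.99 d [ 0.73 -1.06] rot 0.0
1.85 d [ 0.6  -0.64] rot 0.136
1.75 d [ 0.5  -0.42] rot 0.1
1.64 d [ 0.59 -0.4 ] rot 0.11
1.53 d [ 0.63 -0.33] rot 0.11
1.42 d [ 0.67 -0.26] rot 0.11
1.31 d [ 0.69 -0.19] rot 0.11
1.2 d [ 0.71 -0.11] rot 0.11
1.09 d [ 0.71 -0.03] rot 0.11
0.98 d [0.71 0.05] rot 0.11
0.87 d [0.7  0.13] rot 0.11
0.76 d [0.69 0.2 ] rot 0.11
0.65 d [0.66 0.28] rot 0.11
0.54 d [0.62 0.35] rot 0.11
0.43 d [0.58 0.41] rot 0.11
0.32 d [0.53 0.47] rot 0.11
0.21 d [0.48 0.53] rot 0.11
0.1 d [0.42 0.58] rot 0.11
0.0 d [0.32 0.56] rot 0.1
19 [ 0.57958264 -0.02995518] [ 0.57958264 -0.02995518  0.        ]
```

Request:
servo_tool --twist '[[0,0,0],[0,0,0],[0,0,0],[0,0,0]]' --xyz '[[0,0,-2.5],[0,0,-2.5],[0,0,-1.8],[0,0,-0.2]]' --fingers '[0,0,0,0]'

```text
time: 20.0
tool_pos: [0.4629, -0.0308, 0.0052]
tool_rot: [0.677, 0.202, 0.679, -0.202]
contact_force: [-0.4, 0.2, 0.8]
gripper_width: 0.002
```

Request:
servo_tool --twist '[[0,0,0],[0,0,0],[0,0,0.136],[0,0,0.1],[0,0,0.11],[0,0,0.11]]' --xyz '[[0.35,-0.5,0],[0.36,-0.56,0],[0.6,-0.64,0],[0.5,-0.42,0],[0.59,-0.4,0],[0.63,-0.33,0]]' --fingers '[0,0,0,0,0,0]'

```text
time: 20.75
tool_pos: [0.4944, -0.0602, 0.0074]
tool_rot: [0.706, 0.042, 0.706, -0.042]
contact_force: [-2.0, -0.2, 1.4]
gripper_width: 0.001
```

```bash
cat > look.py <<'E'
from h import *
import sys
jst(); k=sys.argv[1]
for n in("scene","top"):
    im=vision.grab_frame(n); cv2.imwrite(f"pics/raw{k}{n}.png",im[:,:,::-1])
    x0,y0=(235,165) if n=="scene" else(225,165)
    cv2.imwrite(f"pics/g{k}{n}.png",cv2.resize(im[y0:y0+56,x0:x0+72,::-1],(720,560),interpolation=cv2.INTER_NEAREST))
E
python3 look.py 15
```

```text
t 20.75 tcp mm [494.4 -60.2   7.4] jaw deg -6.85 x axis [ 0. -0. -1.] F [-2.  -0.2  1.4] w 0.001 j [-0.27 -0.05  2.05  0.    1.14 -0.15]
jig mm [-88.3  67. ]
Fjig [-0.5  1.9]
```

View pics/g15scene.png

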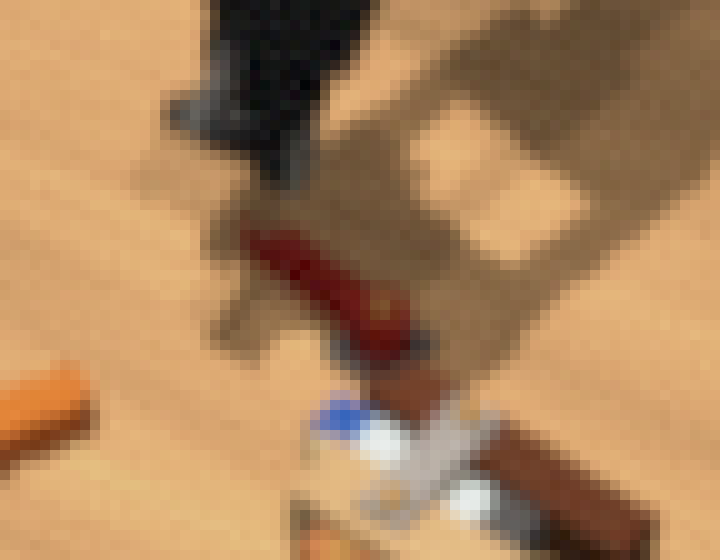

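Button has moved (arm now along jig -x), 2 N contact as expected. Continue the arc.

Request:
servo_tool --twist '[[0,0,0.11],[0,0,0.11],[0,0,0.11],[0,0,0.11],[0,0,0.11],[0,0,0.11],[0,0,0.11]]' --xyz '[[0.67,-0.26,0],[0.69,-0.19,0],[0.71,-0.11,0],[0.71,-0.03,0],[0.71,0.05,0],[0.7,0.13,0],[0.69,0.2,0]]' --fingers '[0,0,0,0,0,0,0]'

```text
time: 21.72
tool_pos: [0.5429, -0.0625, 0.007]
tool_rot: [0.67, -0.226, 0.67, 0.225]
contact_force: [-1.5, -1.2, 0.5]
gripper_width: 0.001
```

```bash
python3 look.py 16
```

```text
t 21.73 tcp mm [542.9 -62.5   7. ] jaw deg 37.16 x axis [ 0.    -0.001 -1.   ] F [-1.5 -1.2  0.5] w 0.001 j [-0.25  0.06  1.94 -0.    1.14 -0.9 ]
jig mm [-82.6  18.8]
Fjig [-1.4  1.3]
```

View pics/g16scene.png

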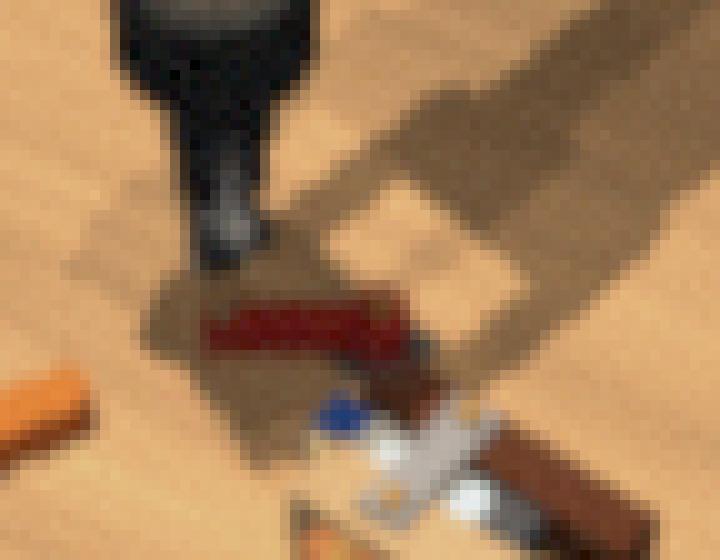

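Request:
servo_tool --twist '[[0,0,0.11],[0,0,0.11],[0,0,0.11],[0,0,0.11],[0,0,0.11],[0,0,0.11]]' --xyz '[[0.66,0.28,0],[0.62,0.35,0],[0.58,0.41,0],[0.53,0.47,0],[0.48,0.53,0],[0.42,0.58,0]]' --fingers '[0,0,0,0,0,0]'

```text
time: 22.58
tool_pos: [0.5758, -0.0362, 0.0069]
tool_rot: [0.561, -0.43, 0.561, 0.429]
contact_force: [0.2, -2.0, 0.4]
gripper_width: 0.002
```

Request:
servo_tool --twist '[[0,0,0.05],[0,0,0.05],[0,0,0]]' --xyz '[[0.16,0.28,0],[0.1,0.2,0],[0,0,0]]' --fingers '[0,0,0]'

```text
time: 22.95
tool_pos: [0.5785, -0.0312, 0.0069]
tool_rot: [0.54, -0.457, 0.54, 0.456]
contact_force: [1.1, -0.9, -0.2]
gripper_width: -0.001
```

```bash
python3 look.py 17
```

```text
t 22.95 tcp mm [578.5 -31.2   6.9] jaw deg 80.44 x axis [ 0.001 -0.001 -1.   ] F [ 1.1 -0.9 -0.2] w -0.001 j [-0.18  0.13  1.86 -0.    1.15 -1.59]
jig mm [-45.9 -11.2]
Fjig [-0.7 -1.2]
```

View pics/g17scene.png

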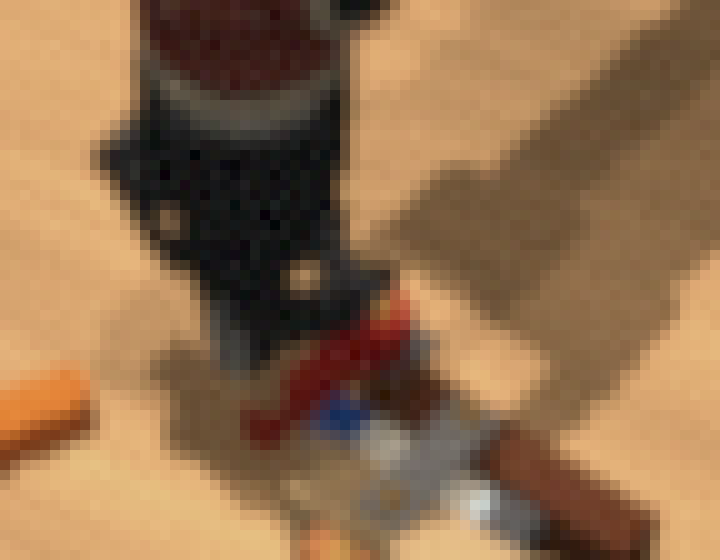

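Nearly shut; push on in 1 mm steps until the hard stop shows in the force.

Request:
servo_tool --twist '[[0,0,0],[0,0,0],[0,0,0]]' --xyz '[[0.02,0.1,0],[0.02,0.1,0],[0,0,0]]' --fingers '[0,0,0]'

```text
time: 23.42
tool_pos: [0.5787, -0.0288, 0.0067]
tool_rot: [0.539, -0.457, 0.539, 0.457]
contact_force: [2.0, -1.3, 1.2]
gripper_width: -0.003
```

Request:
servo_tool --twist '[[0,0,0],[0,0,0],[0,0,0]]' --xyz '[[0.02,0.1,0],[0.01,0.1,0],[0,0,0]]' --fingers '[0,0,0]'

```text
time: 23.8
tool_pos: [0.5792, -0.0267, 0.0068]
tool_rot: [0.539, -0.458, 0.539, 0.457]
contact_force: [2.0, -2.5, 2.2]
gripper_width: -0.0
```

Request:
servo_tool --twist '[[0,0,0],[0,0,0],[0,0,0]]' --xyz '[[0.02,0.1,0],[0.01,0.1,0],[0,0,0]]' --fingers '[0,0,0]'

```text
time: 24.18
tool_pos: [0.5794, -0.0247, 0.0067]
tool_rot: [0.539, -0.458, 0.539, 0.457]
contact_force: [3.2, -2.2, 2.1]
gripper_width: -0.003
```

Request:
servo_tool --twist '[[0,0,0],[0,0,0],[0,0,0]]' --xyz '[[0.02,0.1,0],[0.01,0.1,0],[0,0,0]]' --fingers '[0,0,0]'

```text
time: 24.55
tool_pos: [0.5796, -0.0231, 0.0067]
tool_rot: [0.539, -0.458, 0.539, 0.457]
contact_force: [1.5, -3.8, 2.9]
gripper_width: 0.002
```

```bash
python3 look.py 18
```

```text
t 24.55 tcp mm [579.6 -23.1   6.7] jaw deg 80.62 x axis [ 0.    -0.001 -1.   ] F [ 1.5 -3.8  2.9] w 0.002 j [-0.17  0.14  1.86 -0.    1.15 -1.57]
jig mm [-37.7 -10.9]
Fjig [-3.5 -2.1]
```

View pics/g18scene.png

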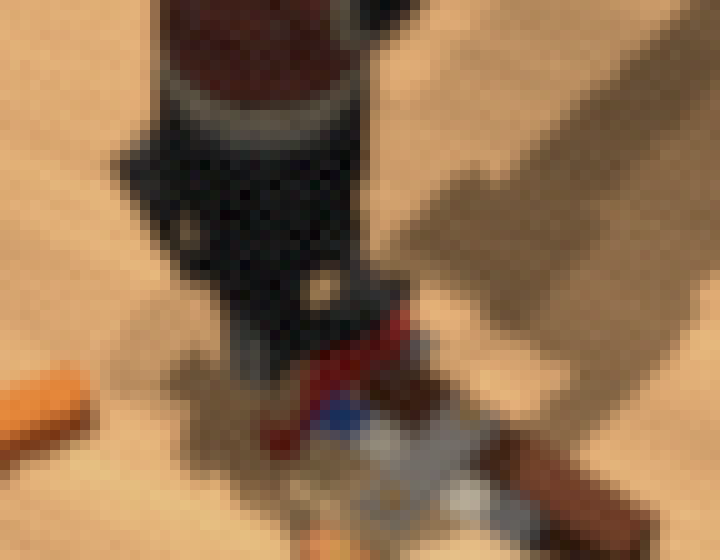

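View pics/g18top.png

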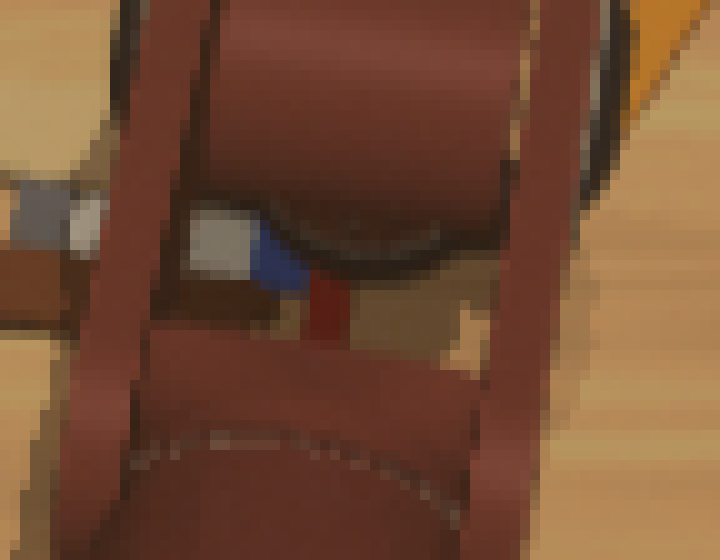

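Request:
servo_tool --twist '[[0,0,0],[0,0,0],[0,0,0]]' --xyz '[[0.02,0.1,0],[0.01,0.1,0],[0,0,0]]' --fingers '[0,0,0]'

```text
time: 25.02
tool_pos: [0.5797, -0.0227, 0.0067]
tool_rot: [0.538, -0.458, 0.54, 0.457]
contact_force: [0.8, -8.8, 3.4]
gripper_width: -0.0
```

Request:
servo_tool --twist '[[0,0,0],[0,0,0],[0,0,0]]' --xyz '[[0.02,0.1,0],[0.01,0.1,0],[0,0,0]]' --fingers '[0,0,0]'

```text
time: 25.4
tool_pos: [0.5798, -0.0224, 0.0067]
tool_rot: [0.537, -0.459, 0.541, 0.456]
contact_force: [-0.4, -14.2, 2.7]
gripper_width: 0.004
```

Request:
servo_tool --twist '[[0,0,0],[0,0,0],[0,0,0],[0,0,0],[0,0,0],[0,0,0],[0,0,0],[0,0,0]]' --xyz '[[-0.1,-0.6,0],[-0.2,-1,0],[-0.3,-1.5,2],[0,-2,3],[-1,-4,3],[-1,-5,2],[-1,-5,1],[0,-5,0]]' --fingers '[0,0,0,0,0,0,0,0]'

```text
time: 26.4
tool_pos: [0.5432, -0.262, 0.1186]
tool_rot: [0.539, -0.458, 0.539, 0.457]
contact_force: [1.2, 0.1, 0.7]
gripper_width: 0.0
```

Request:
servo_tool --twist '[[0,0,0],[0,0,0],[0,0,0]]' --xyz '[[0,-5,1],[0,-4,1],[0,0,0]]' --fingers '[0,0,0]'

```text
time: 26.78
tool_pos: [0.5431, -0.353, 0.1381]
tool_rot: [0.54, -0.457, 0.54, 0.456]
contact_force: [0.4, 0.7, 0.3]
gripper_width: 0.003
```

```bash
python3 look.py 19; python3 - <<'E'
from h import *
f=lambda n,P,x0,y0:np.round((proj(n,P)[0]-[x0,y0]+.5)*10)
for a in(0,.1): 
  k=j2w(-.025-.062*np.sin(a),.05-.062*np.cos(a),.05); print(a,f("scene",k,235,165),f("top",k,225,165))
for a in(0,.1):
  k=j2w(-.025-.07*np.sin(a),.05-.07*np.cos(a),.026); print("tip",a,f("scene",k,235,165),f("top",k,225,165))
E
```

```text
t 26.77 tcp mm [ 543.1 -353.   138.1] jaw deg 80.4 x axis [ 0.001 -0.001 -1.   ] F [0.4 0.7 0.3] w 0.003 j [-0.69  0.14  1.61 -0.    1.39 -2.09]
jig mm [-369.1  -29. ]
Fjig [ 0.8 -0.2]
0 [297. 376.] [341. 212.]
0.1 [284. 367.] [360. 216.]
tip 0 [283. 426.] [345. 199.]
tip 0.1 [269. 416.] [367. 203.]
```

View pics/g19scene.png

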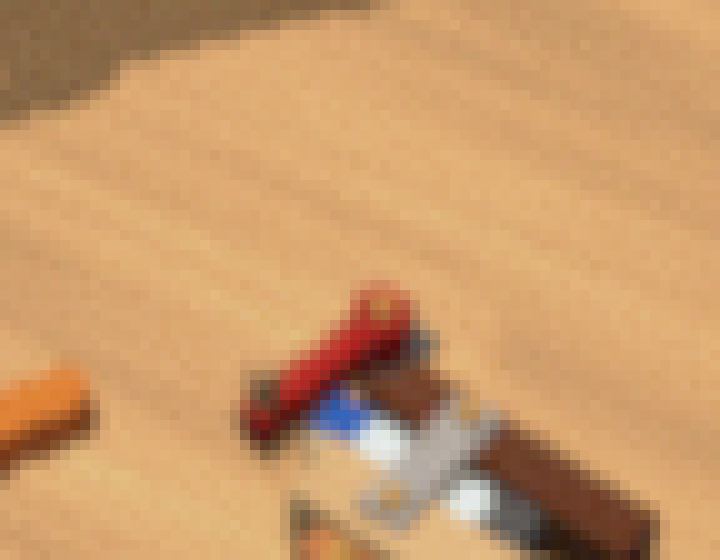

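View pics/g19top.png

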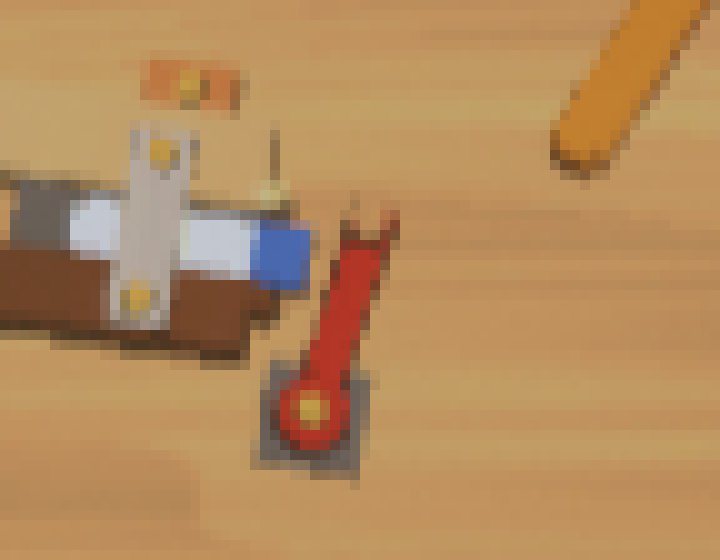

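Request:
servo_tool --twist '[[0,0,0],[0,0,0],[0,0,0],[0,0,0],[0,0,0],[0,0,0],[0,0,0],[0,0,0]]' --xyz '[[0.5,4.5,0],[0.5,4.5,0],[0.5,4.5,0],[0.5,4.5,0],[0.5,4.5,0],[0.5,4.5,0],[0.4,3.5,0],[0,0,0]]' --fingers '[0,0,0,0,0,0,0,0]'

```text
time: 27.88
tool_pos: [0.5768, -0.0414, 0.1359]
tool_rot: [0.538, -0.458, 0.538, 0.459]
contact_force: [0.5, -0.4, -0.4]
gripper_width: -0.002
```

Request:
servo_tool --twist '[[0,0,0],[0,0,0],[0,0,0],[0,0,0],[0,0,0],[0,0,0]]' --xyz '[[0,0,-3],[0,0,-3],[0,0,-3],[0,0,-2.5],[0,0,-1.4],[0,0,0]]' --fingers '[0,0,0,0,0,0]'

```text
time: 28.62
tool_pos: [0.5768, -0.0448, 0.0064]
tool_rot: [0.539, -0.457, 0.54, 0.458]
contact_force: [0.1, -0.2, 1.2]
gripper_width: 0.001
```

```bash
python3 look.py 20
```

```text
t 28.62 tcp mm [576.8 -44.8   6.4] jaw deg 80.61 x axis [-0.003  0.    -1.   ] F [ 0.1 -0.2  1.2] w 0.001 j [-0.21  0.14  1.86 -0.    1.15 -1.61]
jig mm [-59.6 -11.6]
Fjig [-0.2 -0.2]
```

View pics/g20scene.png

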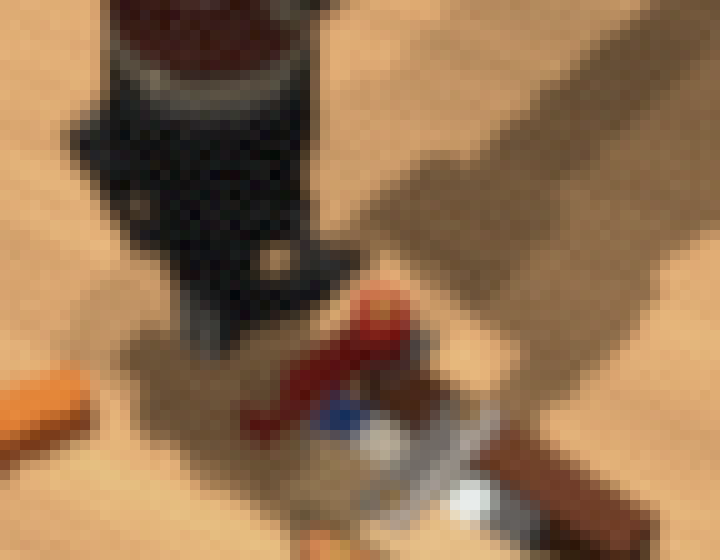

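Request:
servo_tool --twist '[[0,0,0],[0,0,0],[0,0,0],[0,0,0],[0,0,0],[0,0,0],[0,0,0],[0,0,0]]' --xyz '[[0.04,0.25,0],[0.04,0.25,0],[0.04,0.25,0],[0.04,0.25,0],[0.04,0.25,0],[0.04,0.25,0],[0.04,0.25,0],[0,0,0]]' --fingers '[0,0,0,0,0,0,0,0]'

```text
time: 29.72
tool_pos: [0.581, -0.0272, 0.0076]
tool_rot: [0.539, -0.457, 0.539, 0.457]
contact_force: [0.5, -0.8, 0.0]
gripper_width: -0.004
```

Request:
servo_tool --twist '[[0,0,0],[0,0,0],[0,0,0],[0,0,0]]' --xyz '[[0.02,0.1,0],[0.01,0.1,0],[0.02,0.1,0],[0,0,0]]' --fingers '[0,0,0,0]'

```text
time: 30.22
tool_pos: [0.5813, -0.0241, 0.0075]
tool_rot: [0.539, -0.457, 0.539, 0.458]
contact_force: [0.9, -1.8, 0.2]
gripper_width: -0.0
```

```bash
python3 look.py 21
```

```text
t 30.23 tcp mm [581.3 -24.1   7.5] jaw deg 80.62 x axis [-0.  0. -1.] F [ 0.9 -1.8  0.2] w -0.0 j [-0.17  0.14  1.85  0.    1.15 -1.58]
jig mm [-38.5 -12.7]
Fjig [-1.7 -1.2]
```

View pics/g21scene.png

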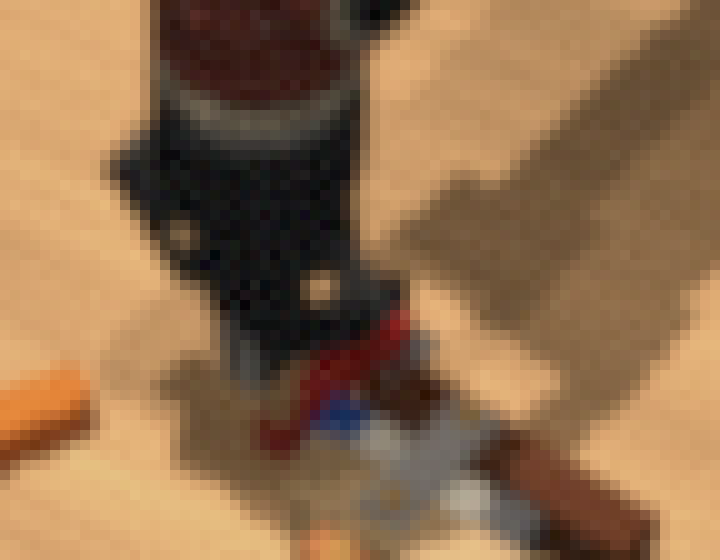

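Request:
servo_tool --twist '[[0,0,0],[0,0,0],[0,0,0]]' --xyz '[[0.01,0.08,0],[0.01,0.07,0],[0,0,0]]' --fingers '[0,0,0]'

```text
time: 30.7
tool_pos: [0.5814, -0.0233, 0.0075]
tool_rot: [0.539, -0.458, 0.54, 0.457]
contact_force: [0.3, -4.4, 0.7]
gripper_width: -0.002
```

Request:
servo_tool --twist '[[0,0,0],[0,0,0],[0,0,0]]' --xyz '[[0.01,0.08,0],[0,0,0],[0,0,0]]' --fingers '[0,0,0]'

```text
time: 31.08
tool_pos: [0.5815, -0.0231, 0.0075]
tool_rot: [0.539, -0.458, 0.54, 0.457]
contact_force: [0.3, -6.5, 0.1]
gripper_width: -0.0
```

Against the stop at 6.5 N. Ease off slowly straight back, then check.

Request:
servo_tool --twist '[[0,0,0],[0,0,0],[0,0,0],[0,0,0],[0,0,0],[0,0,0],[0,0,0],[0,0,0]]' --xyz '[[0,-0.04,0],[-0.01,-0.04,0],[0,-0.04,0],[-0.01,-0.04,0],[-0.01,-0.05,0],[-0.01,-0.05,0],[-0.01,-0.06,0],[-0.01,-0.08,0]]' --fingers '[0,0,0,0,0,0,0,0]'

```text
time: 32.08
tool_pos: [0.5807, -0.0257, 0.0073]
tool_rot: [0.539, -0.457, 0.539, 0.458]
contact_force: [-0.3, 0.9, -0.8]
gripper_width: 0.0
```

Request:
servo_tool --twist '[[0,0,0],[0,0,0],[0,0,0],[0,0,0],[0,0,0],[0,0,0]]' --xyz '[[-0.02,-0.1,0],[-0.02,-0.1,0],[-0.02,-0.15,0],[-0.03,-0.2,0],[-0.04,-0.25,0],[0,0,0]]' --fingers '[0,0,0,0,0,0]'

```text
time: 32.83
tool_pos: [0.5797, -0.0342, 0.0075]
tool_rot: [0.539, -0.457, 0.539, 0.457]
contact_force: [0.3, 0.6, 0.1]
gripper_width: 0.003
```

```bash
python3 look.py 22
```

```text
t 32.83 tcp mm [579.7 -34.2   7.5] jaw deg 80.59 x axis [-0.  0. -1.] F [0.3 0.6 0.1] w 0.003 j [-0.19  0.14  1.85  0.    1.15 -1.59]
jig mm [-48.7 -12.8]
Fjig [ 0.7 -0.2]
```

View pics/g22scene.png

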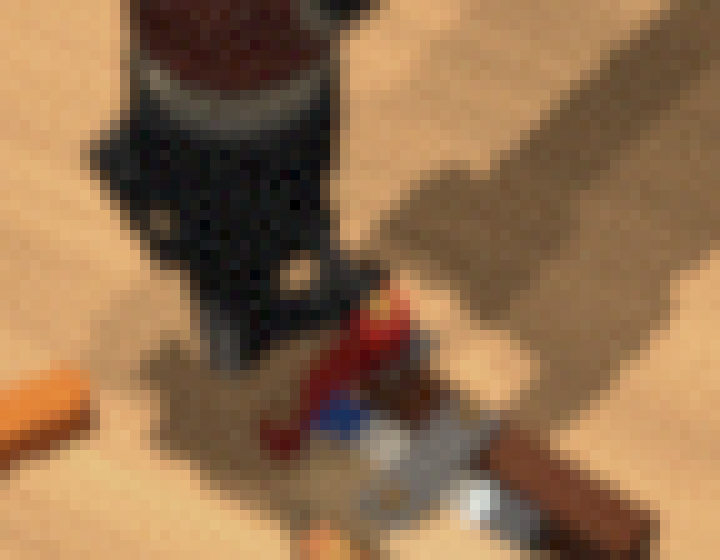

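Request:
servo_tool --twist '[[0,0,0],[0,0,0],[0,0,0],[0,0,0],[0,0,0],[0,0,0],[0,0,0],[0,0,0]]' --xyz '[[-0.08,-0.5,0],[-0.16,-1,0],[-0.2,-1.2,0],[0,0,1.5],[0,0,3],[0,0,3],[0,-3,2],[0,-4,0]]' --fingers '[0,0,0,0,0,0,0,0]'

```text
time: 33.92
tool_pos: [0.5775, -0.1318, 0.1068]
tool_rot: [0.54, -0.46, 0.538, 0.456]
contact_force: [1.1, -0.1, 0.7]
gripper_width: -0.001
```

Request:
servo_tool --twist '[[0,0,0],[0,0,0],[0,0,0],[0,0,0],[0,0,0],[0,0,0]]' --xyz '[[0,-4.5,0],[0,-4.5,0],[0,-4.5,0],[0,-4.5,0],[0,-3,0],[0,0,0]]' --fingers '[0,0,0,0,0,0]'

```text
time: 34.67
tool_pos: [0.5753, -0.3433, 0.1037]
tool_rot: [0.54, -0.457, 0.54, 0.456]
contact_force: [0.5, 0.4, 0.3]
gripper_width: 0.001
```

```bash
python3 look.py 23; python3 -c "
import cv2
im=cv2.imread('pics/raw23top.png');cv2.imwrite('pics/full23.png',cv2.resize(im,(768,576)))"
```

```text
t 34.67 tcp mm [ 575.3 -343.3  103.7] jaw deg 80.45 x axis [ 0.001 -0.001 -1.   ] F [0.5 0.4 0.3] w 0.001 j [-0.65  0.22  1.58  0.    1.34 -2.05]
jig mm [-354.3  -59.1]
Fjig [ 0.5 -0.4]
```

View pics/g23scene.png

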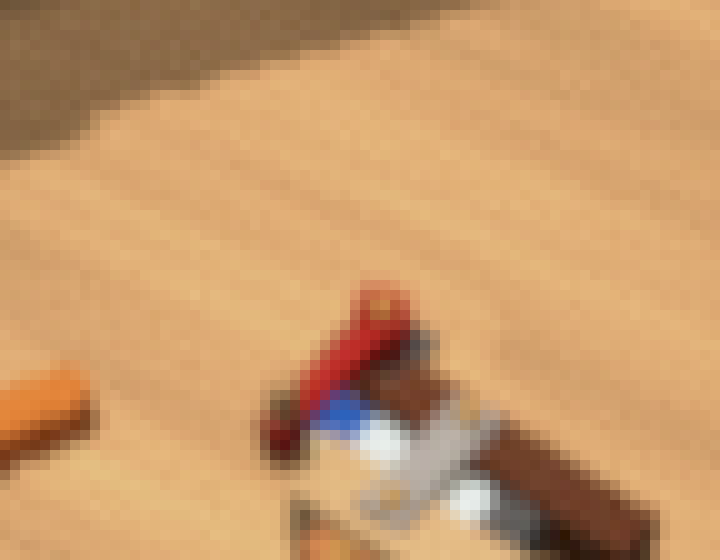

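View pics/g23top.png

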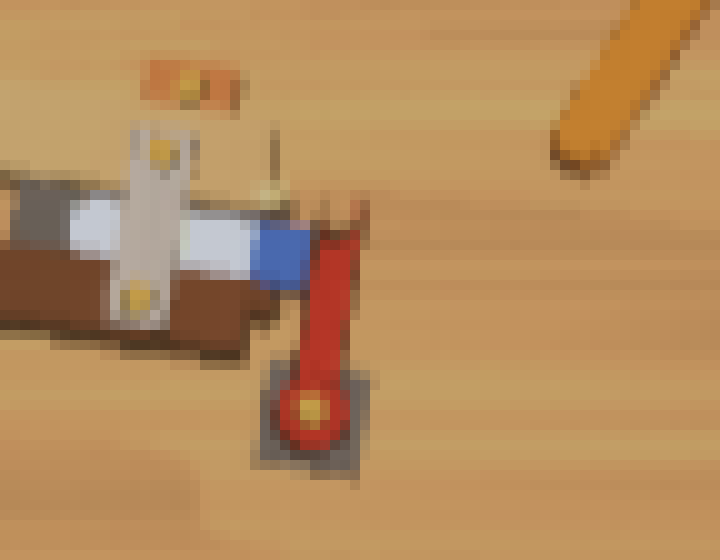

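View pics/full23.png

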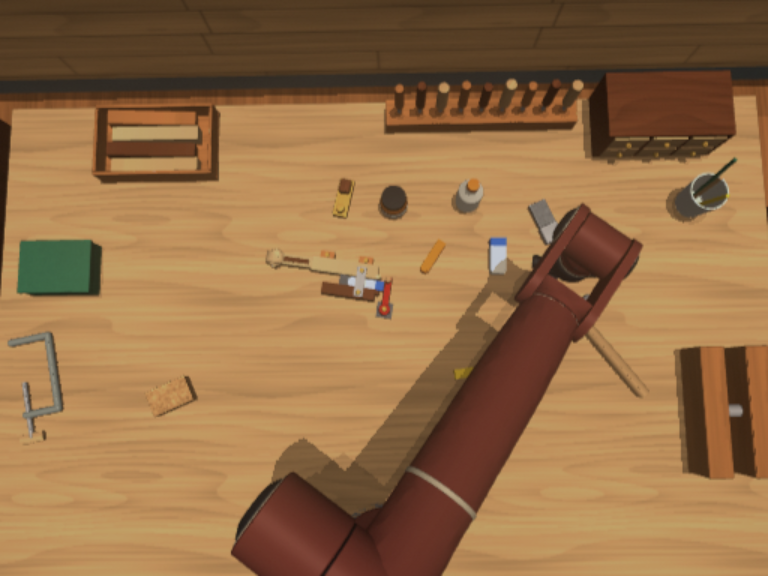

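```bash
python3 -c "
from plant import job
print(job.job_done())"
```

```text
the job is handed in; nothing more can be done
None
```

I pushed the narrow white-and-blue packing block nose first into the gap until it was home against the steel stop, and swung the red turn-button shut behind it. I handed the job in at about 35 s of the 64 s allowed.

**Block:** the push stopped dead at about 13 N. In the top picture the nose touches the stop and the tail sits at about jig x = −16 to −17 mm (home is −16 mm).

**Button:** the first push reached the hard stop at 14 N, but after I backed off it stood about 0.15 to 0.2 rad open. I pushed it shut again to 6.5 N and backed off slowly. In the last top picture the knob is within about 0.01 to 0.02 rad of shut, and the arm of the button sits where it was while pressed. The scene picture of the knob was less clear, so I relied on the top view and on the force at the stop.

**Tool height:** the reported TCP read about 28 mm lower than the fingertips in the pictures. Because of this the first grasp closed on air above the block without moving it. I allowed for the offset from then on.

**Rest of the bench:** nothing else looks moved in the top picture, though the arm hides the near yellow block and parts of the brush and mallet. The highest force I read was about 15 N, and I saw no sideways knock on the neck. The robot was clear of everything at the end.

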